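# Lever a stuck plug out of a gas manifold

### The job

The round-headed plug in the metal manifold is stuck in its port and must be levered up. Stand the small A-shaped pivot block on the worktop in front of that plug, lay the flat pry bar across its ridge with the tip under the round head, and press the bar's far end down until the plug has risen by about 10 mm (at least 8). Do not touch either plug with the gripper, leave the square-headed plug down and the things standing about where they are, and finish with the pivot block still upright, the plug standing up and everything at rest.

Things in the scene. Friction and masses are not known exactly. Their poses are not given: they have to be found in the camera images.
- manifold: Fixed aluminium manifold block, 56 (x) x 170 (y) x 60 high; origin at the centre of its underside, z up. Ports at y = +50 and -50, x = 0 hold the plugs (which is where varies). Its -x face is the front; before it, the worktop is free 75 mm either side of a plug out to 180 mm, and 30 mm either side out to 240 mm (only the pivot block may start there). Low feet at both ends.
- round_head (a point): Centre of the underside of the round plug's head, 84 mm above the worktop when down. Head: steel disc, diameter 50, 9 thick (top 95 mm above the worktop); its edge lies 3 mm behind the block's front face. Below it a neck, diameter 18, in a 2 mm high collar, diameter 30, on the block's top: 16 mm of overhang, a gap 24 mm high (22 over the collar).
- square_head (a point): Centre of the underside of the head of the other plug, at the same height: square head 44 x 44 x 9 mm, same neck. To be left down.
- round_plug (a joint): How far the round-headed plug has risen, m (0 = down, 0.016 = stop). It slides straight up against about 30 N of friction and stays where it is left; the bar's own weight does not lift it.
- square_plug (a joint): The same for the square-headed plug.
- heater_block: Heater with an orange foot and white hood, fixed, an obstacle: about 320 (x) x 290 (y) x 250 mm high, origin at the centre of its underside. Carry the bar round its front (-x side) or well above it; bar and block start in front and to the left of it.
- pivot_mid (a point): Loose dark steel pivot block, 0.6 kg, A-shaped from its end: base 64 (x) x 40 (y), sides leaning in to a rounded ridge (radius 7) along its y, ridge top 70 mm above the underside. This point: its middle, 35 mm up; z up. Grip it across its flat ends (y = +-20). It serves well with its base some 7 mm clear of the manifold's front, ridge parallel to it.
- bar_mid (a point): Loose flat steel pry bar, 220 (x) x 22 (y) x 8 mm, 0.28 kg, lying flat; this point is its centre, 4 mm above its underside, some 3 mm from its centre of mass. x points to the tip: the last 30 mm at +x are 5 mm thick, centred. The other end has a dark hole mark. Grip it across its 22 mm width. Laid on the ridge it tips until its tip bears up under the head.
Not all that is in view belongs to the job. Of the things that look like the part that bears pivot_mid, the smaller one is meant.

How it is judged:
By the outcome, as a careful person would: the job done as asked, in the order asked, and still so for the second after the job is handed in, with the robot touching nothing.
It also fails if it takes over 69 s, if anything falls off the work surface, if the arm or the gripper's body presses on something with over 40 N, if the wrist force passes 120 N, or if a joint passes its speed limit or range.

### The arm

A 6-joint arm with a two-finger parallel gripper is mounted at the origin on a cart in front of the work surface, level with it; the furniture and walls round the work are solid. World frame = base frame: x ahead of the robot, y to its left, z up, the work surface at z = 0. Lengths are in m, angles in rad, forces in N, time in s.
With the tool pointing down it reaches from about 0.275 to 0.75 m from the base axis. Payload 10.2 kg.
Tool frame: the origin (TCP) lies at the very end of the fingers, on their centre line; the grasp point (between the pads) lies 19 mm behind it; z points along the fingers, x is the direction in which the jaws open and shut, and the axes are right-handed (so a half turn about z gives the same grasp; the last joint's range is limited). The gripper opens to 88 mm and grips with 3 to 60 N. Pads are 18 mm wide; open, the fingers measure 123 mm over their backs; the gripper's body (75 mm by 187 mm) begins 45 mm behind the grasp point.
Start: joints at [1.121, 0.313, 1.498, -0, 1.331, -0.223], TCP at [0.118, 0.512, 0.204] pointing down, gripper open.
Joint ranges: [-2.94, 2.94], [-0.97, 2.17], [0.19, 2.56], [-1.23, 4.37], [0.02, 3.11], [-2.88, 2.88]. Speed limits (rad/s): [2.39, 2.39, 3.01, 3.14, 3.14, 3.14].

### API

Orientations are given as a unit quaternion [w, x, y, z].
In Python, from workcell import sense, capture, camera_info, finish_job, search_frame, cut_out, mark_of gives the robot as it stands.
- The arm moves only by the tool apply_moves, never from a script. Its argument "commands" is a list of rows, each a list of 7 numbers: the shift along the tool's x, y, z in mm, then the turn, a rotation vector about the tool's x, y, z in rad, then the closure, from -1 (fully open) to 1 (shut). A call has 1 to 20 rows; each row is the pose to reach, as a shift and turn from the pose commanded when the call began, along the tool's axes at that moment; what a row does not reach only later rows make up. A row lasts 1/12 s, in which the tool goes at most 41.7 mm and 7.16 degrees, less where a joint would pass 70% of its speed; a pose out of reach is approached as far as the arm can. A call with a gripper value outside its range is refused whole. The fingers move at their own pace and stop on an object; "force" is the grip in N (left out, the last holds). Time passes only in rows, so rows that repeat a pose let the fingers close. It gives the time, the measured TCP pose, the force and the opening at its end, in the units of the state.
- sense(): the state, without advancing time (a new reading comes with each control period).
- capture(name): name is "side" or "top" or "wrist"; returns the picture (480x640x3 uint8, blue, green, red); there is no depth.
- camera_info(name): a dict with "mtx" (3x3 intrinsics, pixels), "rvec" (rotation vector, rad) and "tvec" (3), from world to camera coordinates, as OpenCV has them. Camera axes: x right, y down, z forward; pixel columns grow to the right and rows downward; lengths in m; the calibration is good to about 2 mm. A picture is of the moment at which its call begins: read the wrist's pose just before it. camera_info takes no time and is no camera call; for the wrist camera it gives the pose at the moment of the call.
- finish_job(): hands the job in, once; it reports no verdict.
Trained networks look in the newest picture that a camera, given by its name, has taken for a name from the list of things; names that differ only in an ending like _2 or _b are one class to them, and where a whole thing is asked for, a point or a joint stands for the part that bears it (a point fixed in the world has none). Each returns a list of dicts, best first, with "confidence" (0 to 1); they miss things now and then, are a little off and sometimes report something else, mostly with a low value. They report only what shows in the picture. A call takes as long as a camera call. They do not tell look-alikes from the thing itself.
- search_frame(thing, camera): "at" ([x, y, z] in m, in world coordinates, good to about 4 mm: the middle of the surface that is visible of it).
- cut_out(thing, camera): "region" (480x640 bool, what is visible of it).
- mark_of(thing, camera): "at" ([x, y, z] in m, in world coordinates, good to about 4 mm: a listed point, or the origin of a listed thing).
The state is a dict: "clock": time; "joint_positions": joint angles; "dq": joint speeds; "tau": joint torques, N m; "eef_pos": TCP position; "tcp_rot": TCP orientation; "contact_force": force on the tool from outside, world axes, zero at the start; "moment": the same for the moment, N m; "gripper_width": finger opening in m.
Only numpy, scipy, OpenCV 4.12 (cv2) and the standard library are available. Lean on these libraries where they do the work, as an engineer would, in place of code of your own. Each camera call takes 0.05 s, during which the arm holds its last target.

## Working session

There is one attempt and no reset: what is moved stays moved. The work goes in short steps, Python scripts to look and compute and a tool call to move; the robot and the scene stay as the last step left them, time stands still between calls to the robot, and variables do not carry over. Pictures are saved under pics/ and viewed, and the job is handed in when it is done.

Besides the shell and the picture viewer there is one more tool, called after "Emit:" as name(argument=value, ...), one argument or row to a line, values as JSON. apply_moves: Moves the arm, as the interface text tells. Its arguments: {"type":"object","properties":{"commands":{"type":"array","items":{"type":"array","items":{"type":"number"}}},"force":{"type":"number"}},"required":["commands"]}

```bash
mkdir -p pics; python3 - <<'E'
from workcell import *
import cv2
s=sense();print(s)
for c in ["side","top","wrist"]:
    im=capture(c);cv2.imwrite(f"pics/a_{c}.png",im)
    i=camera_info(c);print(c,i)
    for t in ["manifold","round_head","square_head","heater_block","pivot_mid","bar_mid"]:
        try: print(c,t,[(d['at'].round(3).tolist() if hasattr(d['at'],'round') else d['at'],round(d['confidence'],2)) for d in mark_of(t,c)])
        except Exception as e: print(c,t,e)
E
```

```text
{'clock': 0.0, 'joint_positions': array([ 1.12059165e+00,  3.13433620e-01,  1.49842943e+00, -1.37438879e-05,
        1.33100162e+00, -2.23400908e-01]), 'dq': array([ 1.04780378e-03, -2.09861524e-03,  7.08503764e-05,  6.73386858e-04,
        1.04757223e-03, -1.15844192e-03]), 'tau': array([-1.12610542e-03, -4.02209294e+01, -2.52266032e+01,  6.93395105e-02,
        3.53817770e-02, -1.29463883e-04]), 'eef_pos': array([0.11794034, 0.5112831 , 0.20297236]), 'tcp_rot': array([ 2.81850112e-04,  7.82579267e-01,  6.22550630e-01, -5.70183568e-04]), 'contact_force': array([-0.60332472, -0.50111127,  0.29961658]), 'moment': array([ 0.02198027,  0.01519395, -0.00102147]), 'gripper_width': 0.08769371712719279}
side {'mtx': array([[462.37182715,   0.        , 318.09883506],
       [  0.        , 462.37182715, 246.37105177],
       [  0.        ,   0.        ,   1.        ]]), 'rvec': array([ 2.07026273,  0.54634976, -0.31707526]), 'tvec': array([-0.52281677, -0.0719303 ,  1.2610849 ])}
side manifold []
side round_head [([0.5891, 0.2853, 0.0828], 0.72)]
side square_head [([0.6605, 0.2171, 0.0823], 0
[... 436 characters left out ...]

top manifold [([0.6293, 0.2521, -0.0014], 0.59)]
top round_head [([0.5903, 0.2847, 0.0882], 0.91)]
top square_head [([0.6655, 0.2209, 0.0849], 0.59)]
top heater_block []
top pivot_mid [([0.5094, 0.0354, 0.0384], 0.74), ([0.5121, -0.0903, 0.0473], 0.72)]
top bar_mid [([0.4414, -0.2735, 0.0068], 0.88)]
wrist {'mtx': array([[383.1156818 ,   0.        , 314.89468507],
       [  0.        , 383.1156818 , 238.7957385 ],
       [  0.        ,   0.        ,   1.        ]]), 'rvec': array([-2.26856151, -1.80364948, -0.26819141]), 'tvec': array([-0.52508328, -0.04093089,  0.39091796])}
wrist manifold []
wrist round_head []
wrist square_head []
wrist heater_block []
wrist pivot_mid []
wrist bar_mid []
```

View pics/a_side.png

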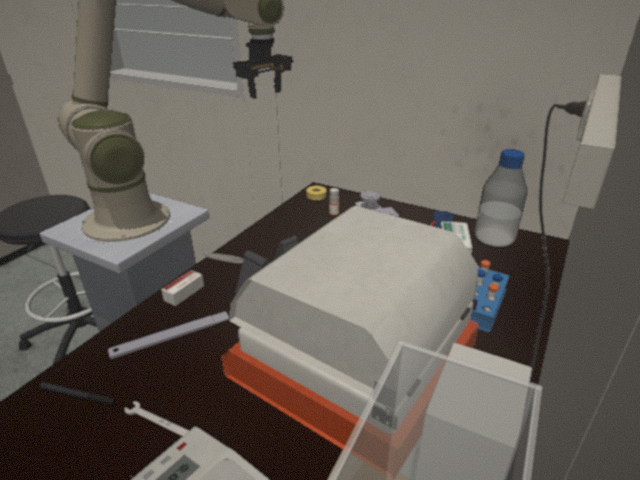

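View pics/a_top.png

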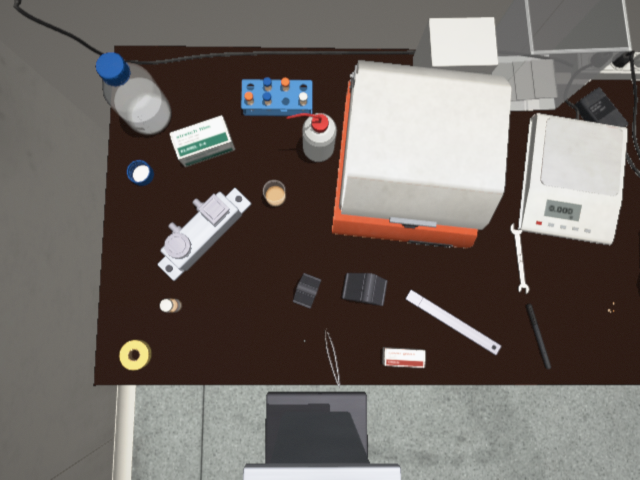

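The top view shows the manifold near (205,235), with the round plug at (178,245) and the square one at (212,208). The two A-blocks are at (307,290), the smaller, and (365,288), the larger. The bar runs from (410,294) to (498,351). I'll enlarge before choosing.

```bash
python3 - <<'E'
import cv2,numpy as np
im=cv2.imread("pics/a_top.png")
a=cv2.resize(im[260:365,280:510],None,fx=3.4,fy=3.4,interpolation=cv2.INTER_CUBIC)
a=cv2.convertScaleAbs(a,alpha=1.6,beta=20)
cv2.imwrite("pics/b1.png",a)
b=cv2.resize(im[180:320,130:290],None,fx=4,fy=4,interpolation=cv2.INTER_CUBIC)
cv2.imwrite("pics/b2.png",b)
E
```

```text
(no output)
```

View pics/b1.png

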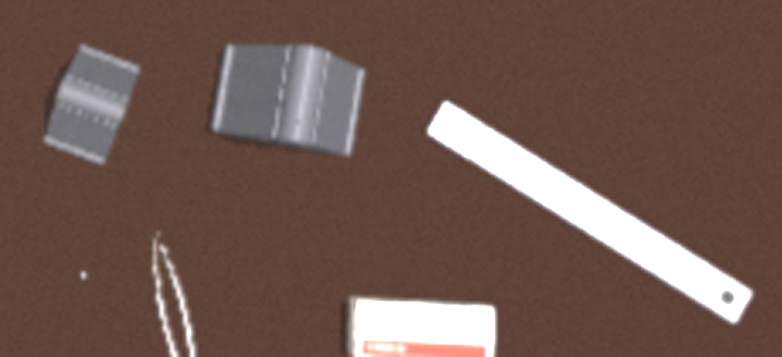

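View pics/b2.png

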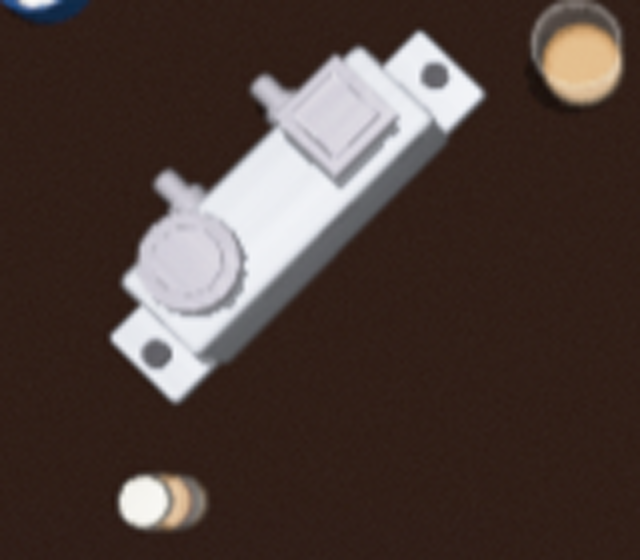

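The smaller A-block is the left one at (307,290), since the one at (365,288) is clearly larger, so I'll use the left one. The bar's hole is at the lower right (494,347), so its tip is at the upper left. The manifold's front face looks to the lower right. Next I'll measure geometry from the masks.

```bash
cat > h.py <<'E'
import numpy as np,cv2
from workcell import *
from scipy.spatial.transform import Rotation as R
def cam(c):
    i=camera_info(c);return np.array(i['mtx']),cv2.Rodrigues(np.array(i['rvec']))[0],np.array(i['tvec']).ravel()
def back(uv,z,C):
    K,Rm,t=C;uv=np.atleast_2d(uv).astype(float)
    d=np.c_[uv,np.ones(len(uv))]@np.linalg.inv(K).T@Rm
    o=-Rm.T@t
    return o+d*((z-o[2])/d[:,2])[:,None]
def proj(P,C):
    K,Rm,t=C;p=(np.atleast_2d(P)@Rm.T+t)@K.T;return p[:,:2]/p[:,2:]
def pose():
    s=sense();q=s['tcp_rot'];return np.array(s['eef_pos']),R.from_quat([q[1],q[2],q[3],q[0]]),s
E
python3 - <<'E'
from h import *
np.set_printoptions(precision=4,suppress=True)
C=cam("top");im=capture("top")
vis=im.copy()
for t,z in [("bar_mid",.008),("pivot_mid",.0),("manifold",.06),("round_plug",.095),("square_plug",.095)]:
    for d in cut_out(t,"top"):
        m=d['region'].astype(np.uint8)
        cs,_=cv2.findContours(m,cv2.RETR_EXTERNAL,cv2.CHAIN_APPROX_NONE)
        c=max(cs,key=cv2.contourArea);r=cv2.minAreaRect(c);bx=cv2.boxPoints(r)
        print(t,round(d['confidence'],2),'area',m.sum(),'rect',r);print(back(bx,z,C))
        cv2.drawContours(vis,[c],-1,(0,255,0),1)
v=cv2.resize(vis[180:365,130:510],None,fx=2.1,fy=2.1);cv2.imwrite("pics/c.png",v)
for t in ["heater_block"]: print([ (d['at'],d['confidence']) for d in search_frame(t,"top")])
# vial/cup positions
print(back([[170,306],[274,193]],0.03,C))
E
```

```text
bar_mid 0.88 area 1178 rect ((452.374267578125, 321.55548095703125), (107.88307189941406, 12.089567184448242), 31.184978485107422)
[[ 0.4876 -0.1703  0.008 ]
 [ 0.5094 -0.1841  0.008 ]
 [ 0.3936 -0.3751  0.008 ]
 [ 0.3725 -0.361   0.008 ]]
pivot_mid 0.89 area 1175 rect ((363.9493408203125, 286.8838195800781), (43.03355026245117, 29.46251106262207), 10.12467098236084)
[[ 0.49   -0.0382  0.    ]
 [ 0.5515 -0.0495  0.    ]
 [ 0.5357 -0.1399  0.    ]
 [ 0.4743 -0.1279  0.    ]]
pivot_mid 0.75 area 628 rect ((306.2758483886719, 289.81036376953125), (20.42648696899414, 31.753902435302734), 21.801410675048828)
[[0.4831 0.0659 0.    ]
 [0.5455 0.0415 0.    ]
 [0.5295 0.0011 0.    ]
 [0.4673 0.0259 0.    ]]
pivot_mid 0.35 area 500 rect ((176.50001525878906, 244.50003051757812), (24.041629791259766, 24.041629791259766), 45.0)
[[0.6015 0.3467 0.    ]
 [0.6383 0.3122 0.    ]
 [0.6018 0.2747 0.    ]
 [0.5653 0.3093 0.    ]]
manifold 0.88 area 2598 rect ((197.50003051757812, 227.00001525878906), (44.547725677490234, 109.6015396118164), 45.0)
[[0.5826 0.3608 0.06  ]
 [0.7435 0.2107 0.06  ]
 [0.678  0.1449 0.06  ]
 [0.5198 0.2955 0.06  ]]
round_plug 0.83 area 493 rect ((176.50001525878906, 244.50003051757812), (24.041629791259766, 24.041629791259766), 45.0)
[[0.5894 0.3178 0.095 ]
 [0.6229 0.2864 0.095 ]
 [0.5897 0.2523 0.095 ]
 [0.5565 0.2838 0.095 ]]
round_plug 0.67 area 1070 rect ((452.70306396484375, 321.47760009765625), (106.41315460205078, 10.627544403076172), 31.865978240966797)
[[ 0.4877 -0.1569  0.095 ]
 [ 0.5051 -0.1682  0.095 ]
 [ 0.3985 -0.3394  0.095 ]
 [ 0.3816 -0.3278  0.095 ]]
square_plug 0.62 area 521 rect ((214.00003051757812, 208.50003051757812), (23.33452033996582, 21.920310974121094), 45.0)
[[0.6619 0.2461 0.095 ]
 [0.6931 0.2168 0.095 ]
 [0.6603 0.1836 0.095 ]
 [0.6293 0.2129 0.095 ]]
[]
[[0.4715 0.3107 0.03  ]
 [0.7083 0.1027 0.03  ]]
```

View pics/c.png

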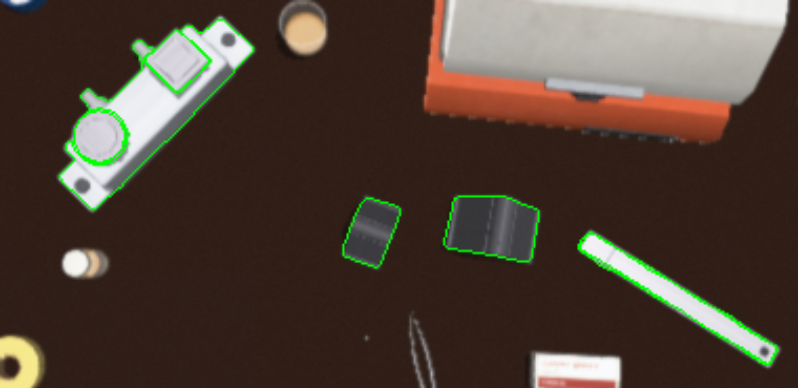

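```bash
cat >> h.py <<'E'
def plan(p,head,tilt=None,start=None):
    """shift (tool mm) and rotvec to world pos p with tool down, tool x heading (deg)"""
    p0,R0,s=pose()
    h=np.radians(head)
    x=np.array([np.cos(h),np.sin(h),0]);z=np.array([0,0,-1.]);y=np.cross(z,x)
    Rt=R.from_matrix(np.c_[x,y,z])
    if tilt is not None: Rt=Rt*R.from_rotvec([np.radians(tilt),0,0])
    sh=R0.inv().apply(np.array(p)-p0)*1000
    rv=(R0.inv()*Rt).as_rotvec()
    print("shift",sh.round(1),"rot",rv.round(3),"rows",max(np.linalg.norm(sh)/41.7,np.degrees(np.linalg.norm(rv))/7.16).round(1))
    return sh,rv
E
python3 - <<'E'
from h import *
K,Rm,t=cam("wrist");p,r,s=pose();o=-Rm.T@t
print("cam in tool",r.inv().apply(o-p),"fwd in tool",r.inv().apply(Rm[2]),"right",r.inv().apply(Rm[0]))
plan([.50,.034,.20],68.5)
E
```

```text
cam in tool [ 1.80704229e-04 -7.43745699e-02 -1.82285452e-01] fwd in tool [-3.32891739e-04  2.91155749e-01  9.56675608e-01] right [9.99999831e-01 5.53712187e-04 1.79449748e-04]
shift [-379.4  479.5    3.5] rot [-0.    -0.     0.148] rows 14.7
```

Emit:
apply_moves(
  commands=[
    [-379, 480, 3, 0, 0, 0.148, -1],
    [-379, 480, 3, 0, 0, 0.148, -1],
    [-379, 480, 3, 0, 0, 0.148, -1],
    [-379, 480, 3, 0, 0, 0.148, -1],
    [-379, 480, 3, 0, 0, 0.148, -1],
    [-379, 480, 3, 0, 0, 0.148, -1],
    [-379, 480, 3, 0, 0, 0.148, -1],
    [-379, 480, 3, 0, 0, 0.148, -1],
    [-379, 480, 3, 0, 0, 0.148, -1],
    [-379, 480, 3, 0, 0, 0.148, -1],
    [-379, 480, 3, 0, 0, 0.148, -1],
    [-379, 480, 3, 0, 0, 0.148, -1],
    [-379, 480, 3, 0, 0, 0.148, -1],
    [-379, 480, 3, 0, 0, 0.148, -1],
    [-379, 480, 3, 0, 0, 0.148, -1],
    [-379, 480, 3, 0, 0, 0.148, -1],
    [-379, 480, 3, 0, 0, 0.148, -1],
    [-379, 480, 3, 0, 0, 0.148, -1],
  ],
)

```text
clock: 2.9
eef_pos: [0.5001, 0.0349, 0.2004]
tcp_rot: [-0.0, 0.826, 0.563, -0.0]
contact_force: [-0.3, 1.1, 0.1]
gripper_width: 0.0881
```

```bash
cat > fitpiv.py <<'E'
from h import *
np.set_printoptions(precision=4,suppress=True)
from scipy.optimize import least_squares
p,r,s=pose();print(p,r.as_matrix().round(3)[:,0],s['clock'])
C=cam("wrist");im=capture("wrist");cv2.imwrite("pics/w1.png",im)
for d in cut_out("pivot_mid","wrist"):
    m=d['region'].astype(np.uint8);cs,_=cv2.findContours(m,cv2.RETR_EXTERNAL,cv2.CHAIN_APPROX_NONE)
    c=max(cs,key=cv2.contourArea)[:,0,:].astype(float);print(d['confidence'],m.sum(),c.mean(0))
    # silhouette model fit: hull of projected prism vs contour
    a=np.linspace(0,np.pi,9)
    prof=[(-.032,0),(.032,0)]+[(.007*np.cos(t),.063+.007*np.sin(t)) for t in a]
    M=np.array([(x,y,z) for x,z in prof for y in(-.02,.02)])
    def hull(q):
        cc,ss=np.cos(q[2]),np.sin(q[2]);P=np.c_[M[:,0]*cc-M[:,1]*ss+q[0],M[:,0]*ss+M[:,1]*cc+q[1],M[:,2]]
        return cv2.convexHull(proj(P,C).astype(np.float32))
    def f(q):
        H=hull(q);return [cv2.pointPolygonTest(H,(float(a),float(b)),True) for a,b in c[::3]]
    best=None
    for x0 in [back(c.mean(0),.03,C)[0]]:
      for th in np.radians([-21,-60,20,70]):
        o=least_squares(f,[x0[0],x0[1],th],x_scale=[.01,.01,.1],diff_step=1e-4,loss='soft_l1')
        if best is None or o.cost<best.cost: best=o
    print("fit",best.x[:2],np.degrees(best.x[2]),"rms",np.sqrt(np.mean(np.array(f(best.x))**2)))
    cv2.polylines(im,[hull(best.x).astype(np.int32)],True,(0,255,0),1)
cv2.imwrite("pics/w1o.png",im)
E
python3 fitpiv.py
```

```text
[0.5001 0.0349 0.2004] [0.366 0.931 0.   ] 2.9
0.88 5486 [205.25   256.3623]
fit [ 0.5042 -0.0884] 79.11988545770204 rms 11.128328218914913
0.83 2878 [314.5672 206.3134]
fit [0.5077 0.0319] -20.48638905329934 rms 0.8736070479426125
0.45 16644 [572.3568 235.2829]
fit [0.6188 0.2641] -86.70000655881681 rms 49.33155581548628
```

View pics/w1o.png

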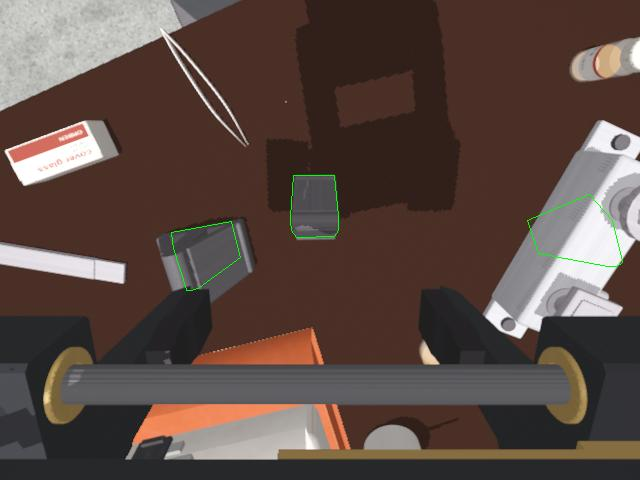

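The small block's outline fits well: centre (0.507,0.033), ridge heading about 69.5°, at pixel (315,207) in the wrist view. The other two outlines are the decoy and a false hit on the manifold.

```bash
python3 - <<'E'
from h import *
plan([.507,.033,.10],69.5);plan([.507,.033,.038],69.5)
E
```

```text
shift [  0.4   7.4 100.7] rot [ 0.    -0.    -0.016] rows 2.4
shift [  0.3   7.4 162.7] rot [ 0.    -0.    -0.016] rows 3.9
```

Emit:
apply_moves(
  commands=[
    [0, 7.4, 20, 0, 0, -0.016, -0.36],
    [0, 7.4, 50, 0, 0, -0.016, -0.36],
    [0, 7.4, 80, 0, 0, -0.016, -0.36],
    [0, 7.4, 100, 0, 0, -0.016, -0.36],
    [0, 7.4, 100, 0, 0, -0.016, -0.36],
    [0, 7.4, 120, 0, 0, -0.016, -0.36],
    [0, 7.4, 140, 0, 0, -0.016, -0.36],
    [0, 7.4, 155, 0, 0, -0.016, -0.36],
    [0, 7.4, 162, 0, 0, -0.016, -0.36],
    [0, 7.4, 162, 0, 0, -0.016, -0.36],
  ],
  force=40,
)

```text
clock: 3.83
eef_pos: [0.5072, 0.0321, 0.0386]
tcp_rot: [-0.0, 0.822, 0.57, -0.0]
contact_force: [0.6, 0.4, -0.3]
gripper_width: 0.0599
```

```bash
python3 - <<'E'
from h import *
im=capture("wrist");cv2.imwrite("pics/w2.png",im);print(sense()['contact_force'])
E
```

```text
[-0.37989567  0.22256241  0.71196591]
```

View pics/w2.png

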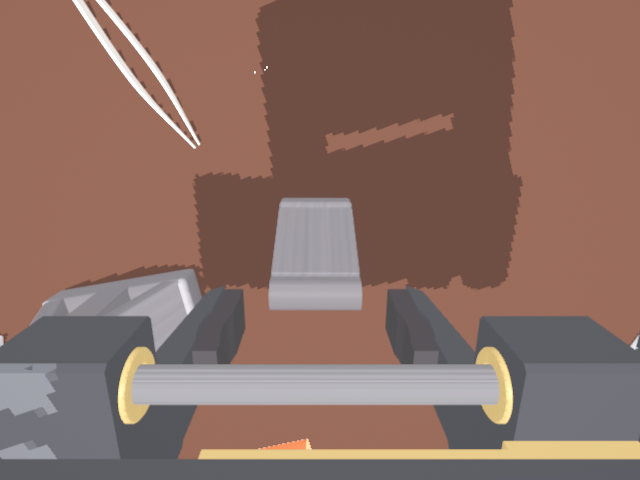

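The block sits between the fingers with its ridge at about (315,290). I'll check where the tool plane falls at ridge height.

```bash
python3 - <<'E'
from h import *
C=cam("wrist");p,r,s=pose()
for dy in(-.01,-.005,0,.005,.01): print(dy,proj(p*[1,1,0]+[0,0,.07]+r.apply([0,dy,0]),C))
x0=p*[1,1,0]+r.apply([0,-.032,0]);print('base edge',proj(x0,C))
E
```

```text
-0.01 [[314.37390722 279.5518022 ]]
-0.005 [[314.38541292 290.27523697]]
0 [[314.39671777 300.8114902 ]]
0.005 [[314.40782701 311.16542048]]
0.01 [[314.41874566 321.34171968]]
base edge [[314.48757109 197.76483223]]
```

Emit:
apply_moves(
  commands=[
    [0, 0, 0, 0, 0, 0, 0.3],
    [0, 0, 0, 0, 0, 0, 0.3],
    [0, 0, 0, 0, 0, 0, 0.3],
    [0, 0, 0, 0, 0, 0, 0.3],
    [0, 0, 0, 0, 0, 0, 0.3],
    [0, 0, -5, 0, 0, 0, 0.3],
    [0, 0, -20, 0, 0, 0, 0.3],
    [0, 0, -50, 0, 0, 0, 0.3],
    [0, 0, -90, 0, 0, 0, 0.3],
    [0, 0, -90, 0, 0, 0, 0.3],
  ],
  force=45,
)

```text
clock: 4.72
eef_pos: [0.5105, 0.0312, 0.1353]
tcp_rot: [0.004, 0.822, 0.57, 0.004]
contact_force: [0.7, -1.0, 1.3]
gripper_width: 0.0309
```

```bash
python3 - <<'E'
from h import *
im=capture("wrist");cv2.imwrite("pics/w3.png",im);p,r,s=pose();print(p,s['gripper_width'],s['contact_force'])
C=cam("wrist");print(proj(p+[0,0,-.038]+r.apply([0,-.032,0]),C))
E
```

```text
[0.50929989 0.03137379 0.13217144] 0.03082576920599422 [ 0.05337213 -0.51817178 -0.14934566]
[[314.40126862 197.79723924]]
```

View pics/w3.png

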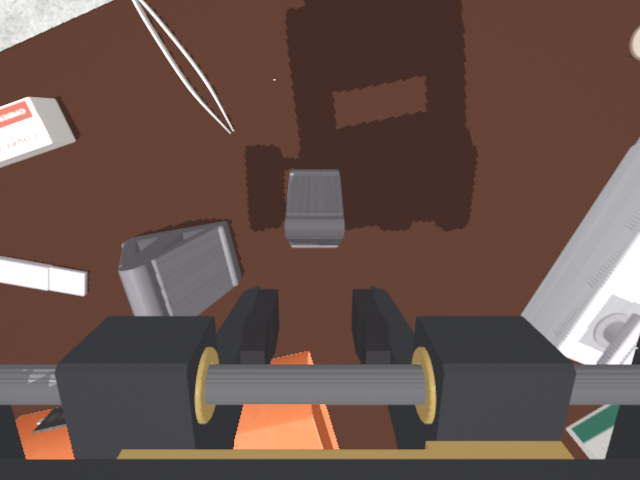

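The fingers hadn't reached the block before the lift: the width is now 31 mm and the block is still standing. I closed for too few rows, so I'll re-measure and repeat with more.

```bash
python3 fitpiv.py; python3 - <<'E'
from h import *
plan([.507,.033,.10],69.5)
E
```

```text
[0.5093 0.0314 0.1322] [0.351 0.936 0.001] 4.7667
0.86 9018 [176.9677 270.8123]
fit [ 0.5036 -0.0923] -102.36873584523114 rms 13.970353096792728
0.59 4364 [314.3061 210.5755]
fit [0.5079 0.032 ] -20.13420342046891 rms 1.164102697749917
0.26 2144 [ 40.5359 279.512 ]
fit [ 0.4709 -0.1651] -26.81626592597146 rms 10.877308802113655
shift [ 1.2 -0.7 28.5] rot [ 0.    -0.    -0.001] rows 0.7
```

View pics/w1o.png

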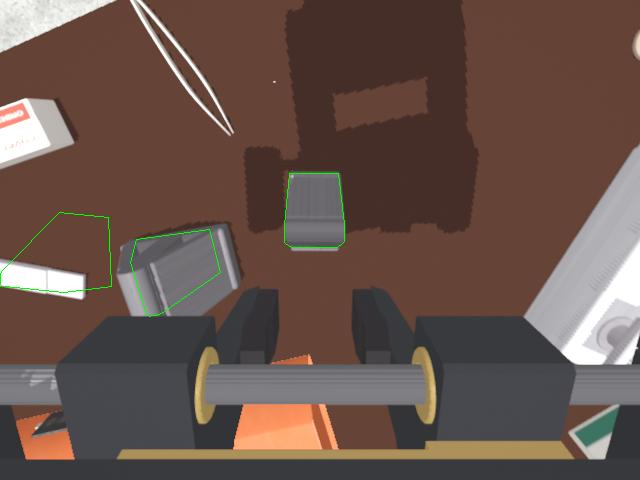

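Emit:
apply_moves(
  commands=[
    [0, 0, 0, 0, 0, 0, -0.36],
    [0, 0, 0, 0, 0, 0, -0.36],
    [0, 0, 0, 0, 0, 0, -0.36],
    [0, 0, 0, 0, 0, 0, -0.36],
    [0, 0, 10, 0, 0, 0, -0.36],
    [0, 0, 40, 0, 0, 0, -0.36],
    [0, 0, 65, 0, 0, 0, -0.36],
    [0, 0, 82, 0, 0, 0, -0.36],
    [0, 0, 91, 0, 0, 0, -0.36],
    [0, 0, 91, 0, 0, 0, 0.4],
    [0, 0, 91, 0, 0, 0, 0.4],
    [0, 0, 91, 0, 0, 0, 0.4],
    [0, 0, 91, 0, 0, 0, 0.4],
    [0, 0, 91, 0, 0, 0, 0.4],
    [0, 0, 91, 0, 0, 0, 0.4],
    [0, 0, 91, 0, 0, 0, 0.4],
  ],
  force=45,
)

```text
clock: 6.2
eef_pos: [0.5076, 0.0316, 0.0379]
tcp_rot: [0.0, 0.822, 0.57, 0.0]
contact_force: [0.1, 0.3, 0.1]
gripper_width: 0.0264
```

```bash
python3 - <<'E'
from h import *
im=capture("wrist");p,r,s=pose();print(p,s['gripper_width'],s['contact_force'])
C=cam("wrist");
for q in([0,0,0],[.02,0,0],[-.02,0,0],[0,0,-.019],[.02,0,-.032],[-.02,0,-.032]): 
    a=proj(p+r.apply(q),C)[0];print(q,a);cv2.circle(im,tuple(int(v) for v in a),3,(0,0,255),-1)
cv2.imwrite("pics/w4.png",im)
im=capture("side");cv2.imwrite("pics/s4.png",cv2.resize(im[180:360,150:400],None,fx=3,fy=3))
E
```

```text
[0.50754667 0.03159496 0.03775948] 0.026522520802302055 [ 0.58415382  0.06165553 -0.12037971]
[0, 0, 0] [314.43101199 274.14972358]
[0.02, 0, 0] [353.51209836 274.13128593]
[-0.02, 0, 0] [275.35195608 274.16816027]
[0, 0, -0.019] [314.37956564 289.67691553]
[0.02, 0, -0.032] [360.65023247 302.24550733]
[-0.02, 0, -0.032] [268.02832393 302.28747329]
```

View pics/w4.png

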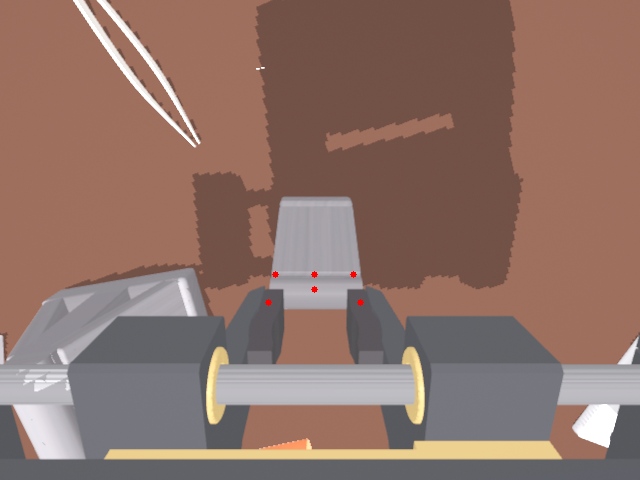

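View pics/s4.png

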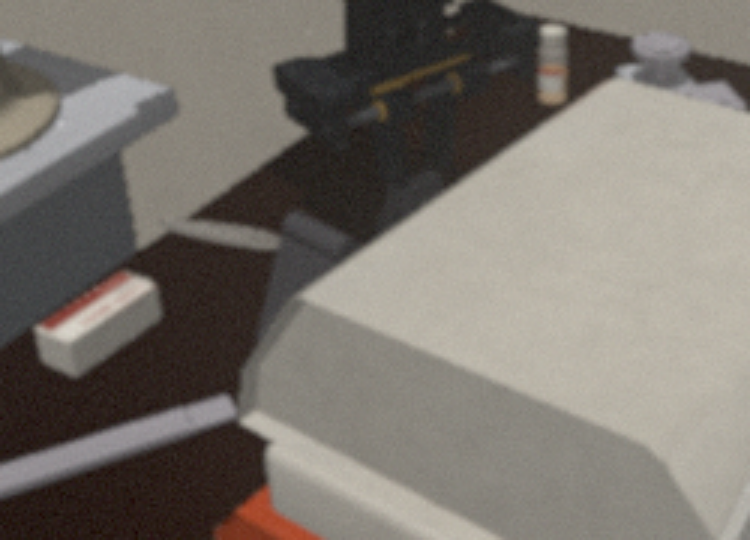

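The fingers closed to 26 mm without meeting the 40 mm block. In the wrist view their ends (about row 290, 2.4 px/mm) look roughly 34 mm nearer the camera than the reported TCP. I'll check this against the side and top pictures from the start pose.

```bash
python3 - <<'E'
from h import *
im=cv2.imread("pics/a_side.png");C=cam("side")
p=np.array([.11794,.51128,.20297]);x=np.array([.225,.974,0])
for dz,col in((0,(0,0,255)),(.034,(0,255,0))):
  for s in(-.053,.053):
    a=proj(p+x*s+[0,0,dz],C)[0];print(dz,s,a);cv2.circle(im,tuple(int(round(v)) for v in a),1,col,-1)
cv2.imwrite("pics/s5.png",cv2.resize(im[0:140,200:340],None,fx=5,fy=4.2,interpolation=cv2.INTER_NEAREST))
E
```

```text
0 -0.053 [252.9412084  109.28494026]
0 0.053 [277.80730945 102.57885398]
0.034 -0.053 [252.02380384  98.21352086]
0.034 0.053 [277.22772646  91.91382551]
```

View pics/s5.png

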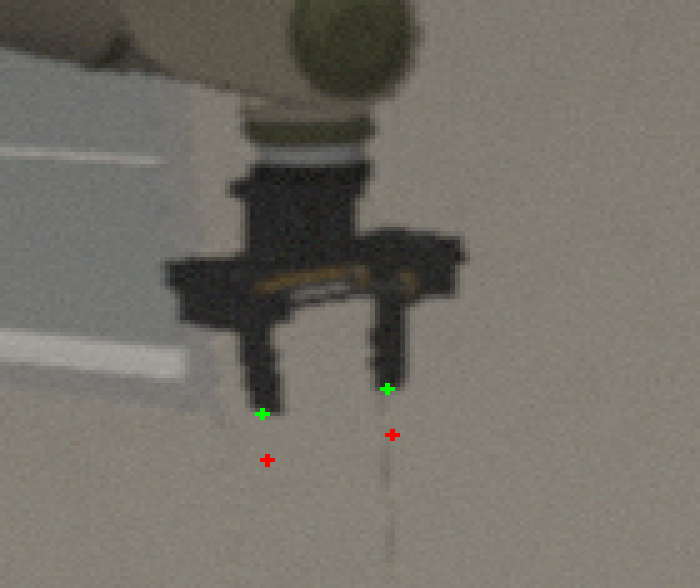

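Confirmed: in the side view as well, the real finger ends lie about 34 mm behind the reported TCP. The green crosses at +34 mm sit on the tips and the red ones hang below. From here on I take real tip z = reported z + 34 mm. I'll redo the grasp with that.

Emit:
apply_moves(
  commands=[
    [0, 0, -10, 0, 0, 0, -0.36],
    [0, 0, -10, 0, 0, 0, -0.36],
    [0, 0, -10, 0, 0, 0, -0.36],
    [0, 0, -10, 0, 0, 0, -0.36],
    [0, 0, -10, 0, 0, 0, -0.36],
    [0, 0, -10, 0, 0, 0, -0.36],
    [0, 0, -10, 0, 0, 0, -0.36],
    [0, 0, 5, 0, 0, 0, -0.36],
    [0, 0, 20, 0, 0, 0, -0.36],
    [0, 0, 32, 0, 0, 0, -0.36],
    [0, 0, 36, 0, 0, 0, -0.36],
    [0, 0, 36, 0, 0, 0, 0.4],
    [0, 0, 36, 0, 0, 0, 0.4],
    [0, 0, 36, 0, 0, 0, 0.4],
    [0, 0, 36, 0, 0, 0, 0.4],
    [0, 0, 36, 0, 0, 0, 0.4],
    [0, 0, 36, 0, 0, 0, 0.4],
    [0, 0, 36, 0, 0, 0, 0.4],
    [0, 0, 36, 0, 0, 0, 0.4],
  ],
  force=45,
)

```text
clock: 7.88
eef_pos: [0.508, 0.0316, 0.0022]
tcp_rot: [0.0, 0.822, 0.57, 0.001]
contact_force: [-0.2, 1.6, 6.2]
gripper_width: 0.0397
```

Gripped at 39.7 mm. I'll lift, turn and hover in front of the round plug.

```bash
python3 - <<'E'
from h import *
plan([.508,.0316,.10],69.5);plan([.541,.233,.10],-43.5)
E
```

```text
shift [  0.    0.2 -97.8] rot [ 0.001 -0.    -0.001] rows 2.3
shift [200.2 -39.6 -97.8] rot [ 1.000e-03 -2.000e-03  1.971e+00] rows 15.8
```

Emit:
apply_moves(
  commands=[
    [0, 0, -10, 0, 0, 0, 0.4],
    [0, 0, -40, 0, 0, 0, 0.4],
    [0, 0, -75, 0, 0, 0, 0.4],
    [0, 0, -98, 0, 0, 0.1, 0.4],
    [12, -2, -98, 0, 0, 0.22, 0.4],
    [26, -5, -98, 0, 0, 0.34, 0.4],
    [40, -8, -98, 0, 0, 0.46, 0.4],
    [54, -11, -98, 0, 0, 0.58, 0.4],
    [68, -14, -98, 0, 0, 0.7, 0.4],
    [82, -17, -98, 0, 0, 0.82, 0.4],
    [96, -20, -98, 0, 0, 0.94, 0.4],
    [110, -23, -98, 0, 0, 1.06, 0.4],
    [124, -26, -98, 0, 0, 1.18, 0.4],
    [138, -29, -98, 0, 0, 1.3, 0.4],
    [152, -32, -98, 0, 0, 1.42, 0.4],
    [166, -35, -98, 0, 0, 1.54, 0.4],
    [180, -37, -98, 0, 0, 1.66, 0.4],
    [192, -39, -98, 0, 0, 1.78, 0.4],
    [200, -40, -98, 0, 0, 1.9, 0.4],
    [200, -40, -98, 0, 0, 1.971, 0.4],
  ],
)

```text
clock: 9.55
eef_pos: [0.5395, 0.2341, 0.099]
tcp_rot: [0.0, 0.928, -0.373, -0.001]
contact_force: [-0.4, 0.3, -5.2]
gripper_width: 0.0397
```

Emit:
apply_moves(
  commands=[
    [0, 0, 0, 0, 0, 0, 0.4],
    [0, 0, 0, 0, 0, 0, 0.4],
    [0, 0, 0, 0, 0, 0, 0.4],
  ],
)

```text
clock: 9.8
eef_pos: [0.5399, 0.2326, 0.0994]
tcp_rot: [0.0, 0.929, -0.37, -0.0]
contact_force: [0.1, 0.7, -4.7]
gripper_width: 0.0395
```

```bash
python3 - <<'E'
from h import *
p,r,s=pose();print(p,r.as_matrix().round(3)[:,0],s['gripper_width'])
cv2.imwrite("pics/w6.png",capture("wrist"));im=capture("top");cv2.imwrite("pics/t6.png",cv2.resize(im[140:380,100:420],None,fx=2.5,fy=2.5))
cv2.imwrite("pics/a_top2.png",im)
E
```

```text
[0.53986242 0.23259246 0.0993534 ] [ 0.727 -0.687 -0.001] 0.03954228155829403
```

View pics/w6.png

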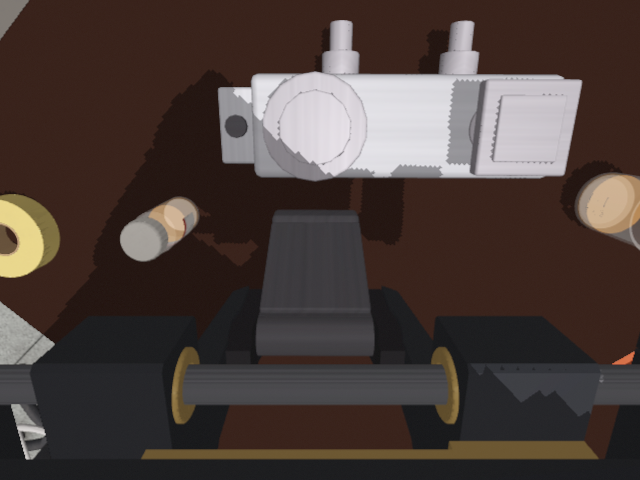

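View pics/t6.png

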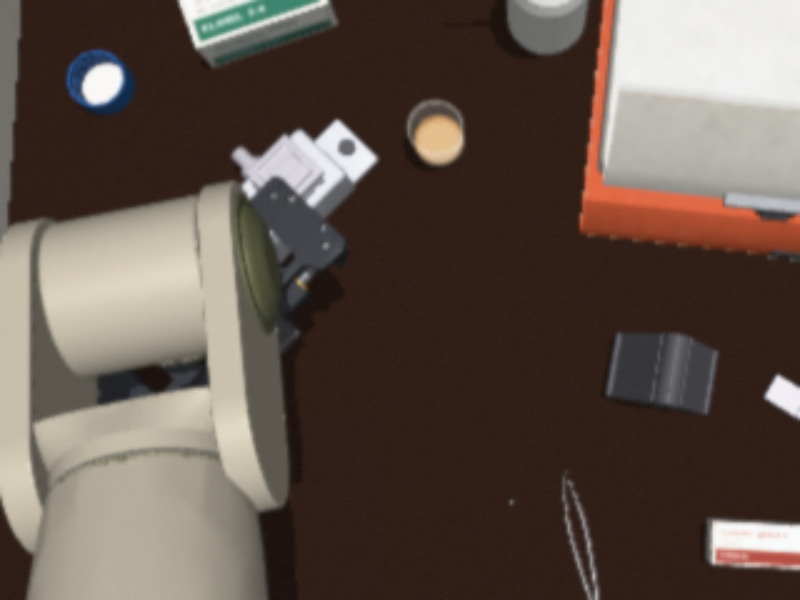

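The wrist view shows the manifold squarely, with its top front edge along about (256,177)–(565,178) and the round head's circle centred at about (315,127), radius about 52. The block hangs straight in the grip. I'll turn these edges into a pose.

```bash
python3 - <<'E'
from h import *
np.set_printoptions(precision=4,suppress=True)
C=cam("wrist");im=cv2.imread("pics/w6.png");g=cv2.cvtColor(im,cv2.COLOR_BGR2GRAY).astype(float)
# front edge: bright->dark downward gradient, rows 160-195
def edge(cols,r0,r1,sgn):
    P=[]
    for c in cols:
        col=cv2.GaussianBlur(g[:,c-1:c+2].mean(1).reshape(-1,1),(1,3),0)[:,0];d=sgn*np.diff(col[r0:r1]);k=d.argmax()
        if d[k]>15:P.append((c,r0+k+.5))
    return np.array(P)
f=edge(list(range(262,275))+list(range(372,385))+list(range(410,465)),165,190,-1)
b=edge(list(range(365,435,3)),62,90,1)
for n,P in(("front",f),("back",b)):
    W=back(P,.06,C)[:,:2];v=cv2.fitLine(W.astype(np.float32),cv2.DIST_HUBER,0,1e-4,1e-4).ravel();print(n,len(P),P[:,1].mean(),"dir",np.degrees(np.arctan2(v[1],v[0])),"pt",v[2:])
    if n=="front":vf=v
    else: vb=v
nrm=np.array([-vf[1],vf[0]]);nrm*=np.sign(nrm@(vb[2:]-vf[2:]));print("thick",nrm@(vb[2:]-vf[2:]),"nrm",np.degrees(np.arctan2(nrm[1],nrm[0])))
c=back([[315.5,126.5]],.095,C)[0];print("head top centre",c,"dist from front",nrm@(c[:2]-vf[2:]))
for t in("round_head","square_head","manifold"): print(t,[(np.round(d['at'],4),round(d['confidence'],2)) for d in mark_of(t,"wrist")])
E
```

```text
front 81 177.27777777777777 dir -43.78721 pt [0.6075 0.2312]
back 24 73.5 dir -43.459038 pt [0.6418 0.2749]
thick 0.055280708 nrm 46.212788
head top centre [0.5915 0.2856 0.095 ] dist from front 0.02818809582633272
round_head [(array([0.5937, 0.2842, 0.0847]), 0.64)]
square_head [(array([0.6622, 0.2136, 0.0836]), 0.75)]
manifold [(array([0.6264, 0.2534, 0.0011]), 0.95)]
```

```bash
python3 - <<'E'
from h import *
np.set_printoptions(precision=4,suppress=True)
C=cam("side");b=back([[334,213]],0,C)[0];print("vial base near",b)
for z in(.04,.06,.08):print(z,proj(b+[0,0,z],C))
C=cam("wrist");p,r,s=pose();print(proj(p+r.apply([[0,-.032,.0022],[.02,-.032,.0022],[0,-.033,.0022]]),C))
B=back([[189,205],[144,240]],0,C);print("wrist vial base",B[0])
hd=np.array([.5915,.2856]);u=np.array([np.cos(np.radians(46.3)),np.sin(np.radians(46.3))]);v=np.array([-u[1],u[0]])
for q in(b[:2],B[0,:2]):print((q-hd)@u,(q-hd)@v)
K,Rm,t=C;print([ (z,proj(np.r_[B[0,:2],z],C)) for z in(.04,.06,.08)])
t=hd-.068*u;print(t);plan([t[0],t[1],.099],-43.7);plan([t[0],t[1],.0022],-43.7)
E
```

```text
vial base near [0.4763 0.3092 0.    ]
0.04 [[334.129  199.9973]]
0.06 [[334.1951 193.3322]]
0.08 [[334.2624 186.5542]]
[[313.6356 214.8916]
 [354.1257 214.8652]
 [313.6325 212.9147]]
wrist vial base [0.4836 0.3092 0.    ]
-0.0625073089356911 0.0996339300561415
-0.05747793819893364 0.09426102314685095
[(0.04, array([[169.6382, 217.7261]])), (0.06, array([[157.5349, 225.6814]])), (0.08, array([[143.2289, 235.0844]]))]
[0.5445 0.2364]
shift [ 0.6 -5.7  0.5] rot [0.    0.    0.004] rows 0.1
shift [ 0.6 -5.7 97.3] rot [0.    0.    0.004] rows 2.3
```

Vial is about 75 mm tall and outside the finger sweep; the gripper body stays at ≥100 mm. I'll lower the block.

Emit:
apply_moves(
  commands=[
    [1, -4.5, 0, 0, 0, 0.004, 0.4],
    [1, -4.5, 15, 0, 0, 0.004, 0.4],
    [1, -4.5, 35, 0, 0, 0.004, 0.4],
    [1, -4.5, 55, 0, 0, 0.004, 0.4],
    [1, -4.5, 72, 0, 0, 0.004, 0.4],
    [1, -4.5, 84, 0, 0, 0.004, 0.4],
    [1, -4.5, 91, 0, 0, 0.004, 0.4],
    [1, -4.5, 94, 0, 0, 0.004, 0.4],
    [1, -4.5, 96, 0, 0, 0.004, 0.4],
    [1, -4.5, 96, 0, 0, 0.004, 0.4],
    [1, -4.5, 96, 0, 0, 0.004, 0.4],
  ],
)

```text
clock: 10.97
eef_pos: [0.5446, 0.2356, 0.0043]
tcp_rot: [-0.0, 0.928, -0.372, 0.001]
contact_force: [-0.5, 0.3, -5.1]
gripper_width: 0.0395
```

Emit:
apply_moves(
  commands=[
    [0, 0, 1, 0, 0, 0, 0.4],
    [0, 0, 2, 0, 0, 0, 0.4],
    [0, 0, 2, 0, 0, 0, 0.4],
    [0, 0, 2, 0, 0, 0, 0.4],
  ],
)

```text
clock: 11.3
eef_pos: [0.5445, 0.2356, 0.0023]
tcp_rot: [-0.0, 0.928, -0.372, 0.001]
contact_force: [-0.5, 0.4, 1.5]
gripper_width: 0.0392
```

Contact with the worktop. Opening and rising.

Emit:
apply_moves(
  commands=[
    [0, 0, 0, 0, 0, 0, -0.36],
    [0, 0, 0, 0, 0, 0, -0.36],
    [0, 0, 0, 0, 0, 0, -0.36],
    [0, 0, 0, 0, 0, 0, -0.36],
    [0, 0, 0, 0, 0, 0, -0.36],
    [0, 0, -10, 0, 0, 0, -0.36],
    [0, 0, -35, 0, 0, 0, -0.36],
    [0, 0, -70, 0, 0, 0, -0.36],
    [0, 0, -110, 0, 0, 0, -0.36],
    [0, 0, -140, 0, 0, 0, -0.36],
    [0, 0, -140, 0, 0, 0, -0.36],
    [0, 0, -140, 0, 0, 0, -0.36],
  ],
)

```text
clock: 12.3
eef_pos: [0.5447, 0.2357, 0.1437]
tcp_rot: [-0.001, 0.928, -0.372, 0.002]
contact_force: [0.2, -0.6, -1.0]
gripper_width: 0.0598
```

```bash
python3 fitpiv.py; python3 - <<'E'
from h import *
C=cam("top");
print("bar marks", [(np.round(d['at'],4),d['confidence']) for d in mark_of("bar_mid","top")])
plan([.415,-.31,.13],-32)
E
```

```text
[0.5447 0.2357 0.1437] [ 0.723 -0.691  0.002] 12.3
0.7 3801 [314.1435 212.9783]
fit [0.5445 0.2349] -134.04258636551143 rms 0.9126160449951484
bar marks [(array([ 0.4403, -0.2742,  0.0054]), 0.67)]
shift [284.1 482.8  10.9] rot [ 0.002  0.002 -0.205] rows 13.4
```

View pics/w1o.png

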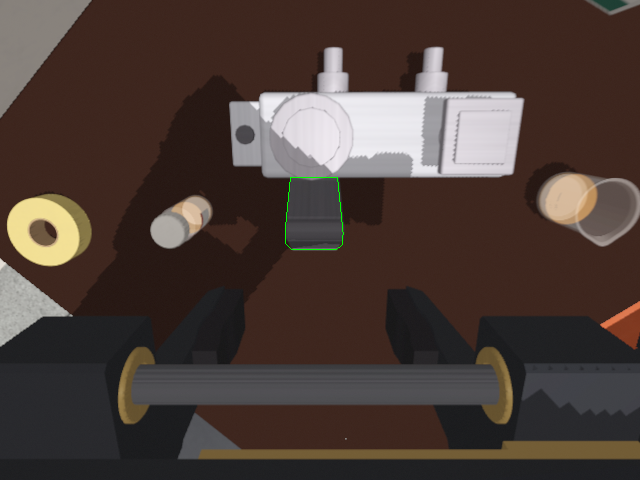

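The pivot is upright at (0.5445,0.235), ridge parallel to the front, and everything else is in place. Next the bar: first the heater front position, so I can pick a path.

```bash
python3 - <<'E'
from h import *
np.set_printoptions(precision=3,suppress=True)
C=cam("top");print("foot front",back([[335,233],[475,246]],.05,C));print("hood front",back([[343,205],[490,226]],.12,C))
plan([.44,.0,.13],-40);plan([.42,-.30,.13],-31.2)
E
```

```text
foot front [[ 0.621 -0.025  0.05 ]
 [ 0.595 -0.313  0.05 ]]
hood front [[ 0.664 -0.037  0.12 ]
 [ 0.625 -0.32   0.12 ]]
shift [ 88.  241.5  10.7] rot [ 0.002  0.001 -0.065] rows 6.2
shift [280.8 472.2  10.9] rot [ 0.002  0.002 -0.219] rows 13.2
```

Emit:
apply_moves(
  commands=[
    [5, 20, 5, 0, 0, -0.01, -0.36],
    [20, 60, 11, 0, 0, -0.02, -0.36],
    [35, 100, 11, 0, 0, -0.03, -0.36],
    [50, 140, 11, 0, 0, -0.04, -0.36],
    [65, 180, 11, 0, 0, -0.05, -0.36],
    [80, 220, 11, 0, 0, -0.06, -0.36],
    [100, 255, 11, 0, 0, -0.08, -0.36],
    [125, 285, 11, 0, 0, -0.1, -0.36],
    [150, 315, 11, 0, 0, -0.12, -0.36],
    [175, 345, 11, 0, 0, -0.14, -0.36],
    [200, 375, 11, 0, 0, -0.16, -0.36],
    [225, 405, 11, 0, 0, -0.18, -0.36],
    [250, 435, 11, 0, 0, -0.2, -0.36],
    [270, 460, 11, 0, 0, -0.22, -0.36],
    [281, 472, 11, 0, 0, -0.22, -0.36],
    [281, 472, 11, 0, 0, -0.22, -0.36],
    [281, 472, 11, 0, 0, -0.22, -0.36],
    [281, 472, 11, 0, 0, -0.22, -0.36],
  ],
)

```text
clock: 13.95
eef_pos: [0.4208, -0.2986, 0.1298]
tcp_rot: [-0.001, 0.963, -0.268, -0.001]
contact_force: [-0.1, -0.3, 0.4]
gripper_width: 0.0602
```

```bash
cat > fitbar.py <<'E'
from h import *
np.set_printoptions(precision=4,suppress=True)
p,r,s=pose();print(p,r.as_matrix().round(3)[:,0],s['clock'])
C=cam("wrist");im=capture("wrist");cv2.imwrite("pics/w7.png",im)
for d in cut_out("bar_mid","wrist")[:1]:
    m=d['region'].astype(np.uint8);cs,_=cv2.findContours(m,cv2.RETR_EXTERNAL,cv2.CHAIN_APPROX_NONE)
    c=max(cs,key=cv2.contourArea)[:,0,:].astype(float)
    W=back(c,.008,C)[:,:2]*1000
    rc=cv2.minAreaRect(W.astype(np.float32));print(d['confidence'],rc);print(cv2.boxPoints(rc))
    cv2.drawContours(im,[c.astype(np.int32)],-1,(0,255,0),1)
cv2.imwrite("pics/w7o.png",im)
E
python3 fitbar.py
```

```text
[ 0.4208 -0.2986  0.1298] [ 0.856 -0.516 -0.002] 13.95
0.68 ((440.69512939453125, -274.2923583984375), (219.0940704345703, 23.011119842529297), 58.10008239746094)
[[ 373.0385 -361.2148]
 [ 392.5743 -373.3747]
 [ 508.3518 -187.3699]
 [ 488.8159 -175.21  ]]
```

View pics/w7o.png

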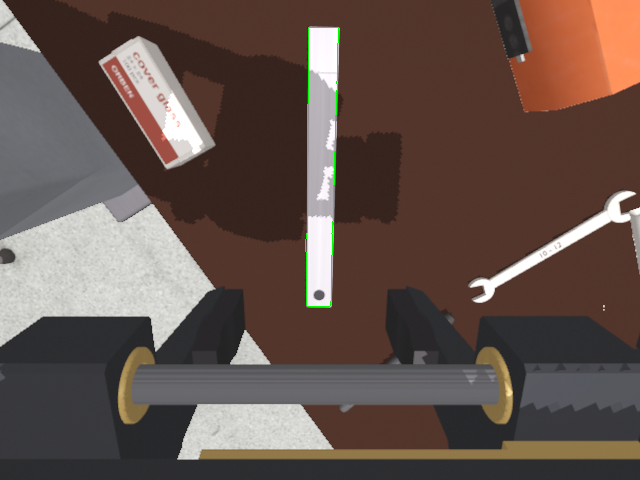

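The bar's outline fits: centre (0.4407,−0.2743), heading 58.1°, hole end near the gripper at (319,295) and tip at the top. I'll go down 30 mm behind its centre.

```bash
python3 - <<'E'
from h import *
plan([.425,-.30,-.027],-31.9)
E
```

```text
shift [  4.2  -0.7 157.4] rot [-0.     0.001  0.015] rows 3.8
```

Emit:
apply_moves(
  commands=[
    [4, -1, 30, 0, 0, 0.015, -0.36],
    [4, -1, 65, 0, 0, 0.015, -0.36],
    [4, -1, 100, 0, 0, 0.015, -0.36],
    [4, -1, 130, 0, 0, 0.015, -0.36],
    [4, -1, 145, 0, 0, 0.015, -0.36],
    [4, -1, 152, 0, 0, 0.015, -0.36],
    [4, -1, 157, 0, 0, 0.015, -0.36],
    [4, -1, 157, 0, 0, 0.015, -0.36],
  ],
)

```text
clock: 14.72
eef_pos: [0.4251, -0.3007, -0.0264]
tcp_rot: [0.0, 0.961, -0.275, 0.0]
contact_force: [-0.3, -1.2, -0.3]
gripper_width: 0.0599
```

Emit:
apply_moves(
  commands=[
    [0, 0, 1.5, 0, 0, 0, -0.36],
    [0, 0, 3, 0, 0, 0, -0.36],
    [0, 0, 4, 0, 0, 0, -0.36],
    [0, 0, 4, 0, 0, 0, -0.36],
  ],
)

```text
clock: 15.05
eef_pos: [0.425, -0.3012, -0.0301]
tcp_rot: [0.0, 0.961, -0.275, 0.0]
contact_force: [0.7, 0.4, 0.4]
gripper_width: 0.0598
```

Emit:
apply_moves(
  commands=[
    [0, 0, 1, 0, 0, 0, -0.36],
    [0, 0, 2, 0, 0, 0, -0.36],
    [0, 0, 2, 0, 0, 0, -0.36],
  ],
)

```text
clock: 15.3
eef_pos: [0.4248, -0.301, -0.0326]
tcp_rot: [-0.0, 0.961, -0.275, -0.0]
contact_force: [0.0, 0.4, 0.3]
gripper_width: 0.0598
```

Emit:
apply_moves(
  commands=[
    [0, 0, 0, 0, 0, 0, 0.8],
    [0, 0, 0, 0, 0, 0, 0.8],
    [0, 0, 0, 0, 0, 0, 0.8],
    [0, 0, 0, 0, 0, 0, 0.8],
    [0, 0, 0, 0, 0, 0, 0.8],
    [0, 0, 0, 0, 0, 0, 0.8],
    [0, 0, 0, 0, 0, 0, 0.8],
    [0, 0, 0, 0, 0, 0, 0.8],
  ],
  force=55,
)

```text
clock: 15.97
eef_pos: [0.4248, -0.301, -0.0325]
tcp_rot: [-0.0, 0.961, -0.275, -0.0]
contact_force: [0.0, -0.1, 0.9]
gripper_width: 0.0206
```

Emit:
apply_moves(
  commands=[
    [0, 0, -10, 0, 0, 0, 0.8],
    [0, 0, -40, 0, 0, 0, 0.8],
    [0, 0, -80, 0, 0, 0, 0.8],
    [0, 0, -120, 0, 0, 0, 0.8],
    [0, 0, -150, 0, 0, 0, 0.8],
    [0, 0, -150, 0, 0, 0, 0.8],
    [0, 0, -150, 0, 0, 0, 0.8],
  ],
)

```text
clock: 16.55
eef_pos: [0.4251, -0.3013, 0.1188]
tcp_rot: [0.001, 0.961, -0.275, 0.001]
contact_force: [-1.0, 1.6, -3.7]
gripper_width: 0.0207
```

```bash
python3 - <<'E'
from h import *
p,r,s=pose();print(p,r.as_matrix().round(3)[:,0],s['gripper_width'],s['contact_force'],s['moment'])
cv2.imwrite("pics/w8.png",capture("wrist"));im=capture("side");cv2.imwrite("pics/s8.png",im)
E
```

```text
[ 0.42514887 -0.30130127  0.11884219] [ 0.848 -0.529  0.003] 0.020685367340998437 [-0.98254859  1.63285686 -3.71338513] [-0.13637388  0.13947749  0.01463308]
```

View pics/w8.png

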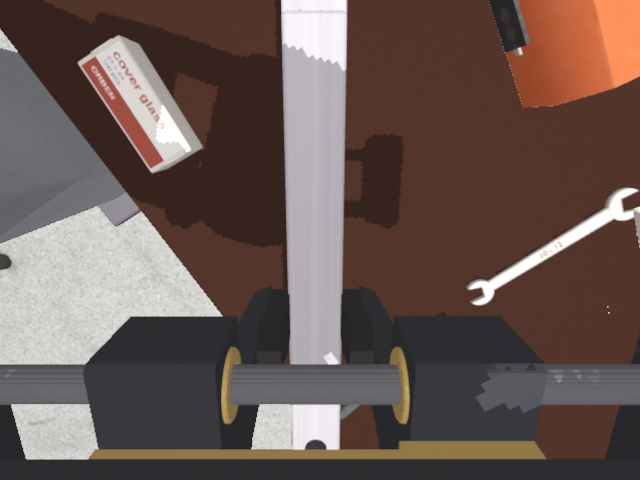

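View pics/s8.png

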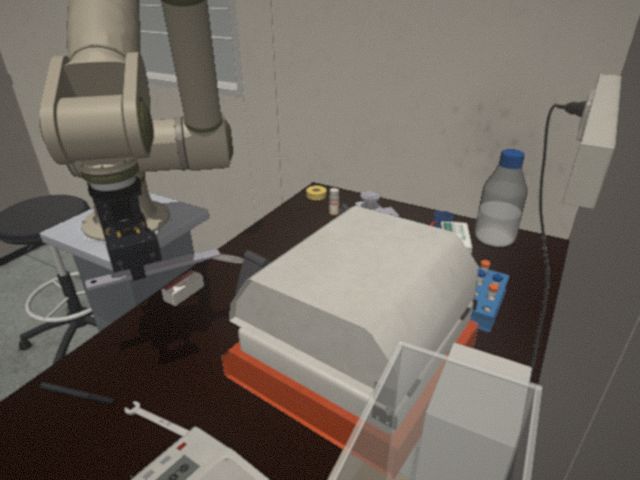

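```bash
python3 - <<'E'
from h import *
C=cam("wrist");p,r,s=pose()
for dr in(0,1,2,3,4):
  a=np.radians(dr);
  q=lambda l,h:r.apply([0,-l*np.cos(a)-0*h,-.0365-h+l*np.sin(a)])
  P=p+np.array([q(.111,.004)+r.apply([.011,0,0]),q(.111,.004)-r.apply([.011,0,0]),q(-.07,.004)])
  print(dr,proj(P,C).round(1).tolist())
E
python3 - <<'E'
import cv2
im=cv2.imread("pics/w8.png");cv2.imwrite("pics/w8c.png",cv2.resize(im[0:60,250:380],None,fx=5,fy=5))
E
```

```text
0 [[346.2, 9.2], [279.0, 9.2], [313.5, 449.9]]
1 [[345.8, 10.9], [279.5, 11.0], [313.5, 452.0]]
2 [[345.3, 12.7], [280.0, 12.7], [313.5, 454.2]]
3 [[344.9, 14.5], [280.5, 14.6], [313.5, 456.3]]
4 [[344.4, 16.4], [281.0, 16.4], [313.5, 458.4]]
```

View pics/w8c.png

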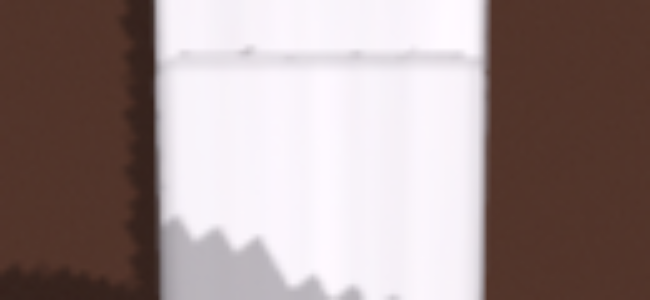

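Bar is held straight, with at most about 1° of droop. Carrying it round the front to 60 mm short of its final place.

```bash
cat >> h.py <<'E'
HD=np.array([.5915,.2856]);U=np.array([np.cos(np.radians(46.3)),np.sin(np.radians(46.3))]);V=np.array([-U[1],U[0]])
def M(x,y=0):return HD+x*U+y*V
E
python3 - <<'E'
from h import *
a=M(-.215);print(a);plan([.42,-.05,.13],-40);plan([a[0],a[1],.13],-43.7)
E
```

```text
[0.44296028 0.13016206]
shift [-136.2 -210.2  -13.2] rot [-0.     0.002  0.14 ] rows 6.0
shift [-212.1 -375.2  -13. ] rot [-0.     0.003  0.205] rows 10.3
```

Emit:
apply_moves(
  commands=[
    [-10, -15, -5, 0, 0, 0.01, 0.8],
    [-28, -43, -10, 0, 0, 0.03, 0.8],
    [-46, -71, -13, 0, 0, 0.05, 0.8],
    [-64, -99, -13, 0, 0, 0.07, 0.8],
    [-82, -127, -13, 0, 0, 0.09, 0.8],
    [-100, -155, -13, 0, 0, 0.11, 0.8],
    [-118, -183, -13, 0, 0, 0.13, 0.8],
    [-136, -211, -13, 0, 0, 0.15, 0.8],
    [-150, -242, -13, 0, 0, 0.16, 0.8],
    [-165, -273, -13, 0, 0, 0.17, 0.8],
    [-179, -304, -13, 0, 0, 0.18, 0.8],
    [-193, -335, -13, 0, 0, 0.19, 0.8],
    [-206, -362, -13, 0, 0, 0.2, 0.8],
    [-212, -375, -13, 0, 0, 0.205, 0.8],
    [-212, -375, -13, 0, 0, 0.205, 0.8],
    [-212, -375, -13, 0, 0, 0.205, 0.8],
    [-212, -375, -13, 0, 0, 0.205, 0.8],
  ],
)

```text
clock: 18.07
eef_pos: [0.443, 0.1286, 0.1296]
tcp_rot: [0.001, 0.928, -0.372, -0.001]
contact_force: [-0.1, 0.3, -2.2]
gripper_width: 0.0204
```

```bash
python3 - <<'E'
from h import *
p,r,s=pose();print(p,s['gripper_width'],(p[:2]-HD)@U,(p[:2]-HD)@V)
cv2.imwrite("pics/w9.png",capture("wrist"))
a=M(-.215);plan([a[0],a[1],.0415],-43.7);a=M(-.155);plan([a[0],a[1],.0415],-43.7)
E
```

```text
[0.44304498 0.12859382 0.12960732] 0.02041730693642648 -0.21607527387466074 -0.0011447100414776485
shift [-1.4 -1.2 88.4] rot [ 0.001  0.001 -0.001] rows 2.1
shift [ -1.4 -61.2  88.3] rot [ 0.001  0.001 -0.001] rows 2.6
```

View pics/w9.png

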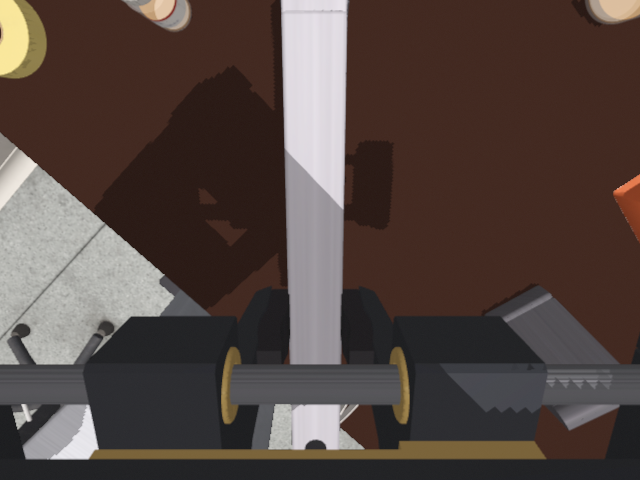

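Emit:
apply_moves(
  commands=[
    [-1.4, -1, 20, 0, 0, 0, 0.8],
    [-1.4, -1, 45, 0, 0, 0, 0.8],
    [-1.4, -1, 68, 0, 0, 0, 0.8],
    [-1.4, -1, 80, 0, 0, 0, 0.8],
    [-1.4, -1, 87, 0, 0, 0, 0.8],
    [-1.4, -1, 88, 0, 0, 0, 0.8],
    [-1.4, -1, 88, 0, 0, 0, 0.8],
  ],
)

```text
clock: 18.7
eef_pos: [0.4435, 0.1305, 0.0428]
tcp_rot: [0.0, 0.928, -0.373, 0.0]
contact_force: [-0.2, -1.3, -2.1]
gripper_width: 0.0209
```

```bash
python3 - <<'E'
from h import *
p,r,s=pose();print(p,(p[:2]-HD)@U,(p[:2]-HD)@V,s['contact_force'])
cv2.imwrite("pics/w10.png",capture("wrist"))
im=capture("side");cv2.imwrite("pics/s10.png",cv2.resize(im[150:270,280:440],None,fx=5,fy=5))
im=capture("top");cv2.imwrite("pics/t10.png",cv2.resize(im[180:330,140:300],None,fx=4,fy=4))
E
```

```text
[0.44349497 0.13052145 0.04275701] -0.21437077117578945 -0.00013826949419129902 [-0.1561167  -1.32713169 -2.09711761]
```

View pics/w10.png

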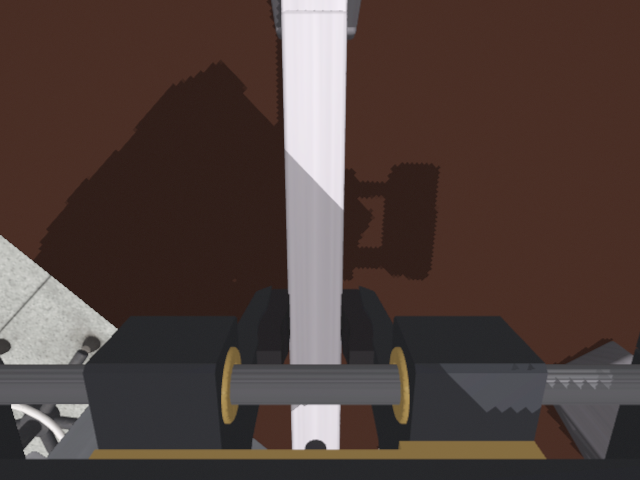

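View pics/s10.png

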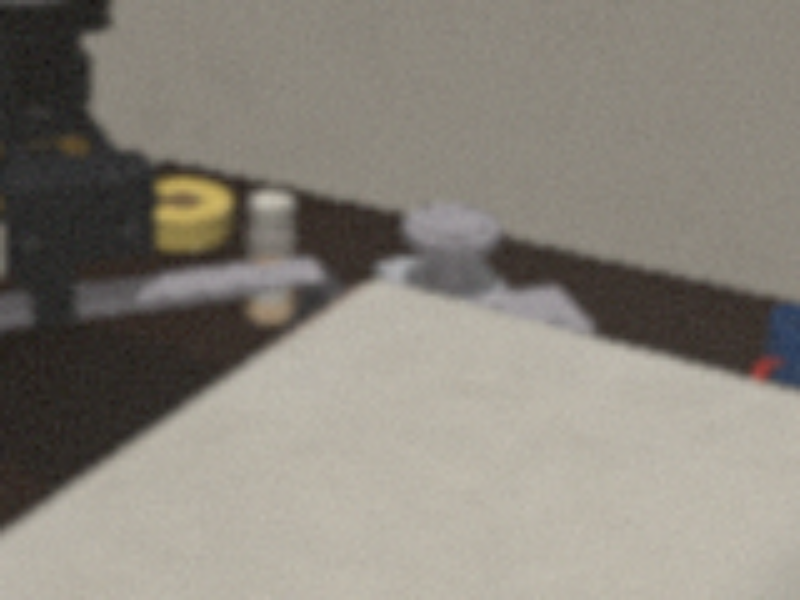

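View pics/t10.png

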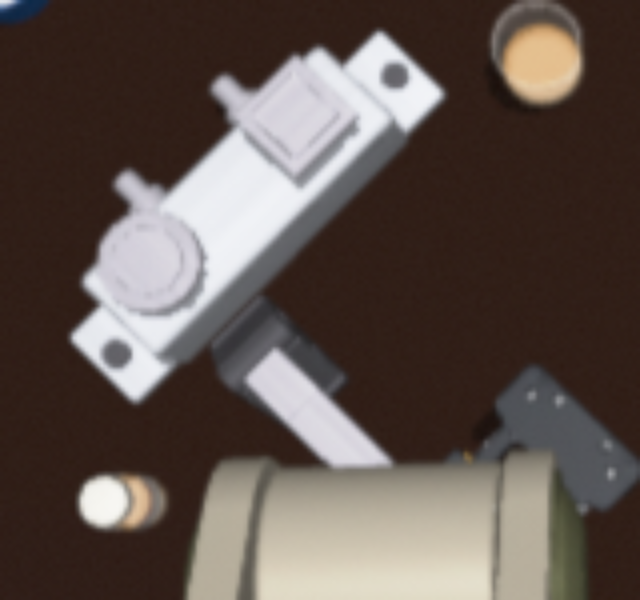

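The bar tip is lined up just short of the ridge and below head height. Inserting 60 mm.

Emit:
apply_moves(
  commands=[
    [0, -6, 0.5, 0, 0, 0, 0.8],
    [0, -14, 1, 0, 0, 0, 0.8],
    [0, -22, 1, 0, 0, 0, 0.8],
    [0, -30, 1, 0, 0, 0, 0.8],
    [0, -37, 1, 0, 0, 0, 0.8],
    [0, -43, 1, 0, 0, 0, 0.8],
    [0, -48, 1, 0, 0, 0, 0.8],
    [0, -52, 1, 0, 0, 0, 0.8],
    [0, -52, 1, 0, 0, 0, 0.8],
    [0, -52, 1, 0, 0, 0, 0.8],
  ],
)

```text
clock: 19.68
eef_pos: [0.4791, 0.1686, 0.0414]
tcp_rot: [0.0, 0.928, -0.372, -0.0]
contact_force: [0.7, -0.1, -3.0]
gripper_width: 0.0209
```

```bash
python3 - <<'E'
from h import *
p,r,s=pose();print(p,(p[:2]-HD)@U,(p[:2]-HD)@V,s['contact_force'])
cv2.imwrite("pics/w11.png",capture("wrist"))
im=capture("side");cv2.imwrite("pics/s11.png",cv2.resize(im[150:270,280:440],None,fx=5,fy=5))
im=capture("top");cv2.imwrite("pics/t11.png",cv2.resize(im[180:330,140:300],None,fx=4,fy=4))
E
```

```text
[0.4791357  0.1686391  0.04141852] -0.16218940855876166 0.00042946636195538107 [ 0.72371702 -0.06324016 -3.0193916 ]
```

View pics/w11.png

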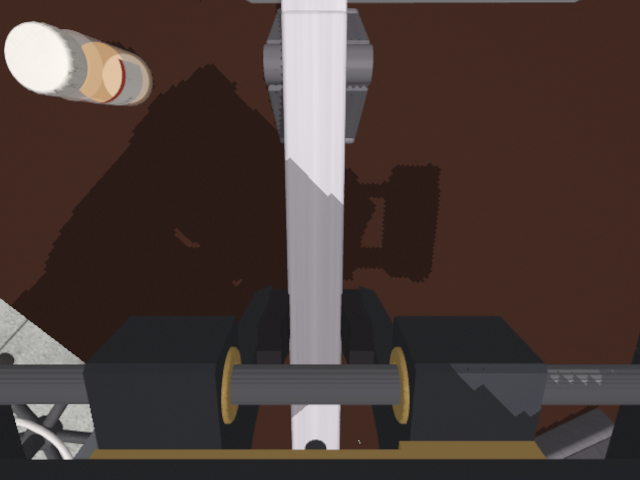

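View pics/s11.png

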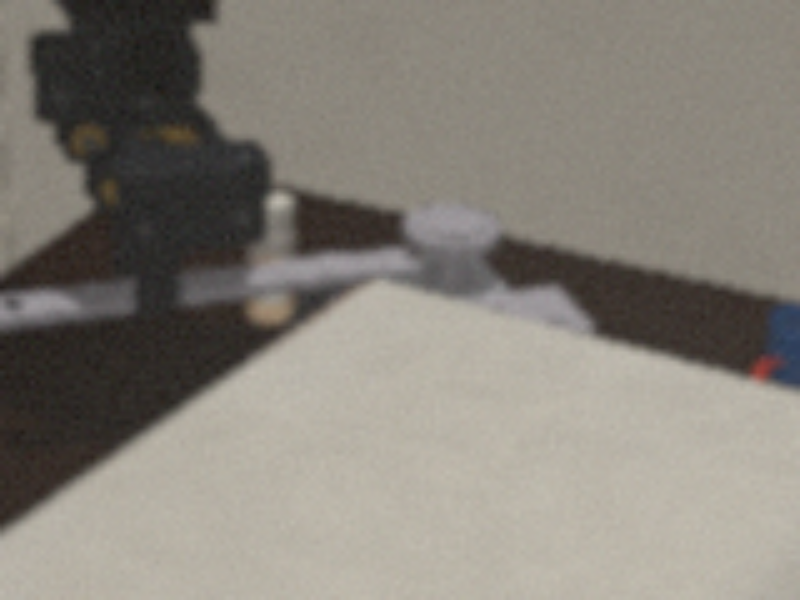

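View pics/t11.png

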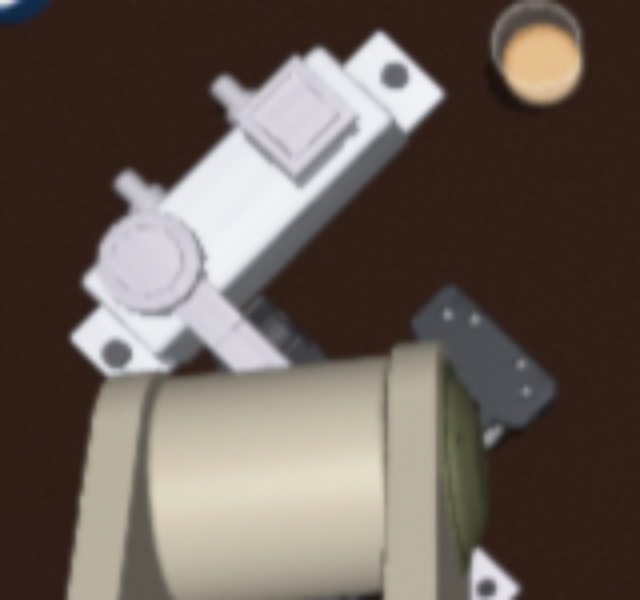

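Tip is under the head. I'll push 8 mm more, then tilt the bar (tip up) down onto the ridge.

Emit:
apply_moves(
  commands=[
    [0, -4, 0, 0, 0, 0, 0.8],
    [0, -8, 0, 0, 0, 0, 0.8],
    [0, -8, 0, 0, 0, 0, 0.8],
    [0, -8.7, 2, 0.02, 0, 0, 0.8],
    [0, -9.5, 4.5, 0.04, 0, 0, 0.8],
    [0, -10.2, 7, 0.06, 0, 0, 0.8],
    [0, -11, 9.5, 0.08, 0, 0, 0.8],
    [0, -11.7, 12, 0.1, 0, 0, 0.8],
    [0, -12.3, 13.5, 0.115, 0, 0, 0.8],
    [0, -12.3, 13.5, 0.115, 0, 0, 0.8],
    [0, -12.3, 13.5, 0.115, 0, 0, 0.8],
  ],
)

```text
clock: 20.75
eef_pos: [0.4877, 0.1774, 0.0281]
tcp_rot: [-0.053, 0.927, -0.372, 0.021]
contact_force: [-0.7, -0.0, -2.2]
gripper_width: 0.0207
```

```bash
python3 - <<'E'
from h import *
p,r,s=pose();g=p+r.apply([0,0,-.0365]);print(p,(g[:2]-HD)@U,(g[:2]-HD)@V,g[2],r.as_matrix()[:,1].round(3),s['contact_force'],s['moment'])
cv2.imwrite("pics/w12.png",capture("wrist"))
im=capture("side");cv2.imwrite("pics/s12.png",cv2.resize(im[150:270,280:440],None,fx=5,fy=5))
E
```

```text
[0.48770743 0.17742191 0.02812194] -0.15409017350539017 0.00030119573279661536 0.06438266236358134 [-0.687 -0.718 -0.114] [-0.73648233 -0.01927394 -2.21732594] [-0.13790315  0.24397519  0.0113471 ]
```

View pics/w12.png

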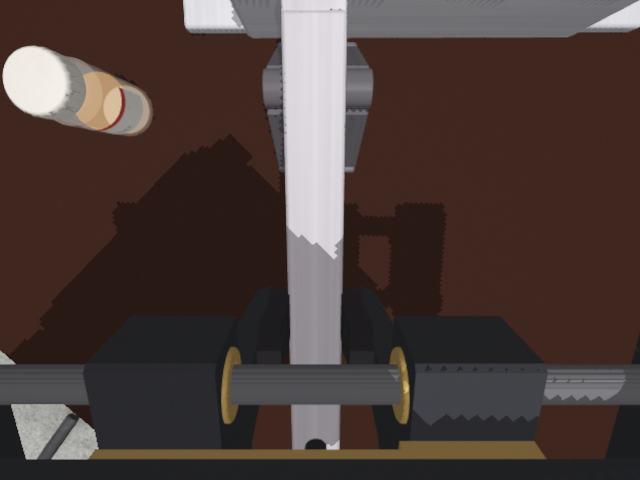

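View pics/s12.png

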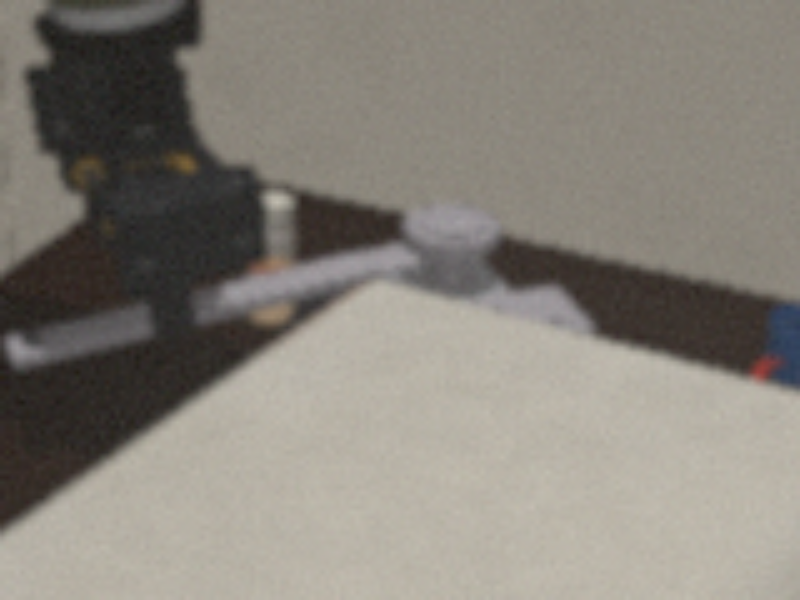

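Emit:
apply_moves(
  commands=[
    [0, -0.3, 1, 0.008, 0, 0, 0.8],
    [0, -0.6, 2.2, 0.016, 0, 0, 0.8],
    [0, -0.6, 2.2, 0.016, 0, 0, 0.8],
    [0, -0.6, 2.2, 0.016, 0, 0, 0.8],
  ],
)

```text
clock: 21.18
eef_pos: [0.4883, 0.1781, 0.0259]
tcp_rot: [-0.061, 0.926, -0.372, 0.024]
contact_force: [-0.3, -0.6, -1.3]
gripper_width: 0.0208
```

Nearly seated. Release and rise.

Emit:
apply_moves(
  commands=[
    [0, 0, 0, 0, 0, 0, 0.2],
    [0, 0, 0, 0, 0, 0, 0.0],
    [0, 0, 0, 0, 0, 0, -0.1],
    [0, 0, 0, 0, 0, 0, -0.1],
    [0, 0, 0, 0, 0, 0, -0.1],
    [0, 0, -5, 0, 0, 0, -0.1],
    [0, 0, -20, 0, 0, 0, -0.1],
    [0, 0, -45, 0, 0, 0, -0.1],
    [0, 0, -75, 0, 0, 0, -0.1],
    [0, 0, -100, 0, 0, 0, -0.1],
    [0, 0, -100, 0, 0, 0, -0.1],
    [0, 0, -100, 0, 0, 0, -0.1],
  ],
)

```text
clock: 22.18
eef_pos: [0.4797, 0.1686, 0.1262]
tcp_rot: [-0.061, 0.926, -0.371, 0.026]
contact_force: [0.1, 0.3, -0.2]
gripper_width: 0.0488
```

```bash
python3 - <<'E'
from h import *
p,r,s=pose();print(p,s['contact_force'])
cv2.imwrite("pics/w13.png",capture("wrist"))
im=capture("side");cv2.imwrite("pics/s13f.png",im);cv2.imwrite("pics/s13.png",cv2.resize(im[150:270,280:440],None,fx=5,fy=5))
# move so that closed finger tips come over the far end
a=M(-.222);plan([a[0],a[1],.09],-43.7)
E
```

```text
[0.47973785 0.16862338 0.12619072] [ 0.08715173  0.31242033 -0.24291545]
shift [ 0.8 63.5 26.2] rot [-0.13   0.001 -0.   ] rows 1.6
```

View pics/w13.png

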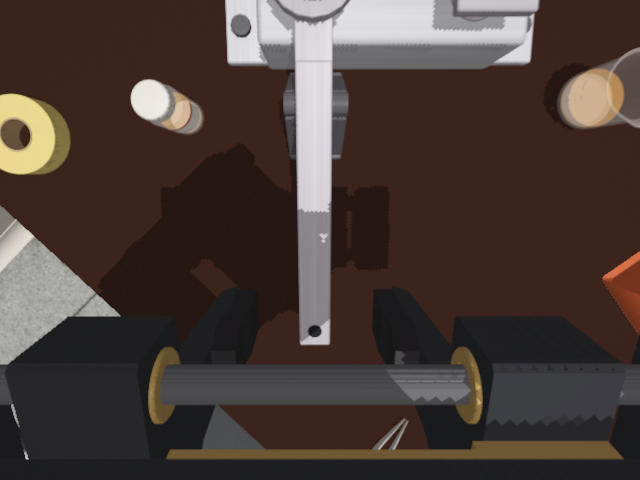

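View pics/s13.png

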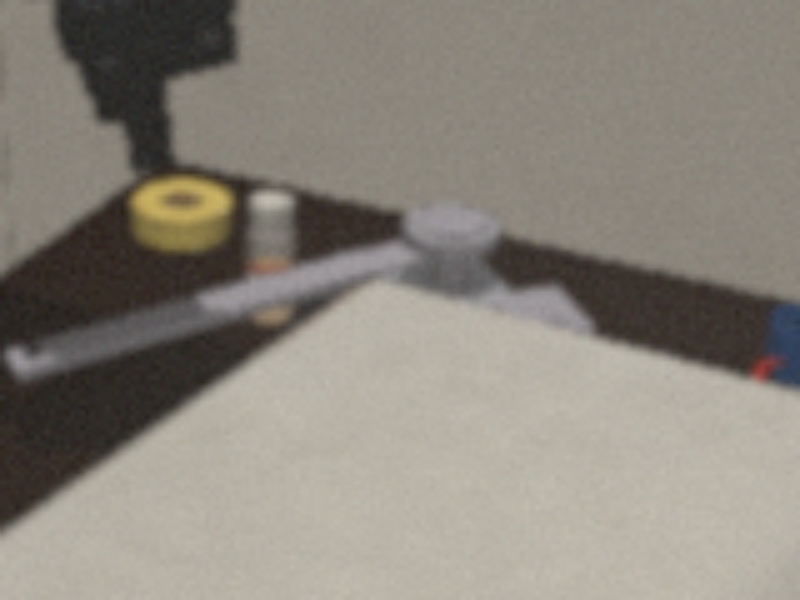

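The bar lies on the ridge with its tip under the round head, and the hole end is at (315,331) in the wrist view. I'll locate the hole end, then press with closed fingers.

```bash
python3 - <<'E'
from h import *
C=cam("wrist")
for px,z in(([315,331],.055),([315,344],.053),([314,61],.084),([298.5,250],.065),([331.5,250],.065)):
  b=back([px],z,C)[0][:2];print(px,(b-HD)@U,(b-HD)@V)
a=M(-.219);plan([a[0],a[1],.09],-43.7);plan([a[0],a[1],.028],-43.7)
E
```

```text
[315, 331] -0.2210381025951579 9.04944458515941e-05
[315, 344] -0.23185083878920465 0.0001000298562592046
[314, 61] -0.04712732813029841 0.000504693817027322
[298.5, 250] -0.15998082626475196 0.010994344010073279
[331.5, 250] -0.15999783964539396 -0.010919864422714356
shift [ 0.8 60.5 26.6] rot [-0.13   0.001 -0.   ] rows 1.6
shift [ 0.8 68.5 88.1] rot [-0.13   0.001 -0.   ] rows 2.7
```

Emit:
apply_moves(
  commands=[
    [0, 20, 5, -0.04, 0, 0, 1],
    [0.5, 45, 15, -0.1, 0, 0, 1],
    [0.8, 61.5, 26, -0.13, 0, 0, 1],
    [0.8, 61.5, 26, -0.13, 0, 0, 1],
    [0.8, 61.5, 26, -0.13, 0, 0, 1],
    [0.8, 61.5, 26, -0.13, 0, 0, 1],
    [0.8, 61.5, 26, -0.13, 0, 0, 1],
    [0.8, 61.5, 26, -0.13, 0, 0, 1],
  ],
)

```text
clock: 22.95
eef_pos: [0.4406, 0.1268, 0.0917]
tcp_rot: [-0.001, 0.928, -0.372, 0.001]
contact_force: [-0.3, 0.1, 0.2]
gripper_width: 0.0003
```

```bash
python3 - <<'E'
from h import *
p,r,s=pose();print(p,s['gripper_width'],(p[:2]-HD)@U,(p[:2]-HD)@V)
a=M(-.220);plan([a[0],a[1],.030],-43.7)
E
```

```text
[0.4405631  0.12680219 0.09165567] 0.0002834947839411234 -0.21908524431267176 -0.0005881959378517941
shift [-0.6  1.  61.7] rot [-0.002 -0.001 -0.   ] rows 1.5
```

Emit:
apply_moves(
  commands=[
    [-0.6, 1, 20, 0, 0, 0, 1],
    [-0.6, 1, 40, 0, 0, 0, 1],
    [-0.6, 1, 54, 0, 0, 0, 1],
    [-0.6, 1, 60, 0, 0, 0, 1],
    [-0.6, 1, 63, 0, 0, 0, 1],
    [-0.6, 1, 66, 0, 0, 0, 1],
    [-0.6, 1, 68, 0, 0, 0, 1],
    [-0.6, 1, 69, 0, 0, 0, 1],
    [-0.6, 1, 69, 0, 0, 0, 1],
  ],
)

```text
clock: 23.7
eef_pos: [0.4392, 0.1263, 0.0225]
tcp_rot: [-0.001, 0.928, -0.372, 0.0]
contact_force: [-0.1, -0.3, -0.8]
gripper_width: 0.0007
```

Creep down in small steps to find contact.

Emit:
apply_moves(
  commands=[
    [0, 0, 1, 0, 0, 0, 1],
    [0, 0, 2, 0, 0, 0, 1],
    [0, 0, 3, 0, 0, 0, 1],
    [0, 0, 4, 0, 0, 0, 1],
    [0, 0, 4, 0, 0, 0, 1],
  ],
)

```text
clock: 24.12
eef_pos: [0.4398, 0.1263, 0.0189]
tcp_rot: [-0.001, 0.928, -0.372, 0.001]
contact_force: [-0.6, -0.3, 9.0]
gripper_width: 0.0002
```

```bash
cat > look.py <<'E'
import sys
from h import *
n=sys.argv[1]
p,r,s=pose();print(p,s['contact_force'],(p[:2]-HD)@U,(p[:2]-HD)@V)
im=capture("side");cv2.imwrite(f"pics/s{n}f.png",im);cv2.imwrite(f"pics/s{n}.png",cv2.resize(im[150:270,280:440],None,fx=5,fy=5,interpolation=cv2.INTER_CUBIC))
im=capture("wrist");cv2.imwrite(f"pics/w{n}.png",im)
E
python3 look.py 14
```

```text
[0.43980261 0.12629638 0.01894827] [-0.60136469 -0.28567405  8.98714465] -0.2199763477095719 -0.00038784034382543343
```

View pics/s14.png

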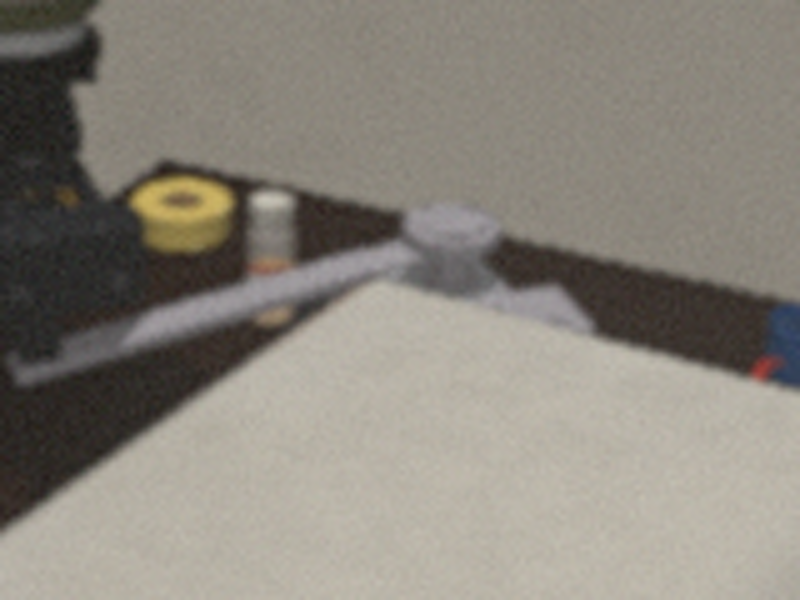

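View pics/w14.png

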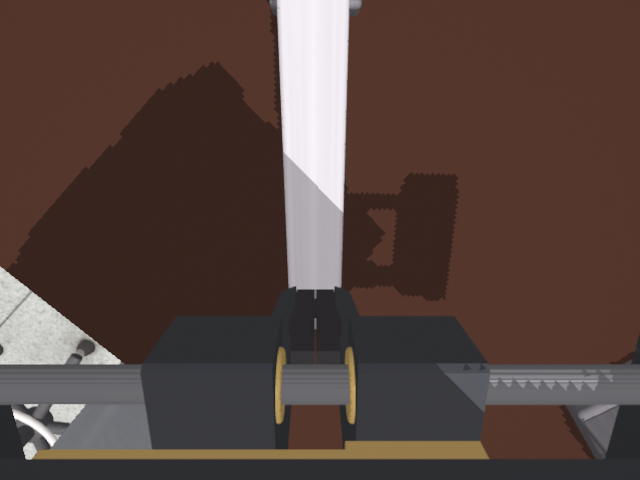

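Contact at 9 N, which is the expected lever load. Pressing about 22 mm down slowly.

Emit:
apply_moves(
  commands=[
    [0, 0, 1.5, 0, 0, 0, 1],
    [0, 0, 3, 0, 0, 0, 1],
    [0, 0, 4.5, 0, 0, 0, 1],
    [0, 0, 6, 0, 0, 0, 1],
    [0, 0, 7.5, 0, 0, 0, 1],
    [0, 0, 9, 0, 0, 0, 1],
    [0, 0, 10.5, 0, 0, 0, 1],
    [0, 0, 12, 0, 0, 0, 1],
    [0, 0, 13.5, 0, 0, 0, 1],
    [0, 0, 15, 0, 0, 0, 1],
    [0, 0, 16.5, 0, 0, 0, 1],
    [0, 0, 18, 0, 0, 0, 1],
    [0, 0, 19.5, 0, 0, 0, 1],
    [0, 0, 21, 0, 0, 0, 1],
    [0, 0, 22, 0, 0, 0, 1],
    [0, 0, 22, 0, 0, 0, 1],
  ],
)

```text
clock: 25.55
eef_pos: [0.4416, 0.1267, -0.0022]
tcp_rot: [-0.002, 0.928, -0.372, 0.003]
contact_force: [3.2, 3.7, 13.2]
gripper_width: 0.0003
```

```bash
python3 look.py 15
```

```text
[ 0.44163249  0.12672348 -0.00221979] [ 3.2251664   3.70828721 13.18338897] -0.21840332937451573 -0.0014157078996578515
```

View pics/s15.png

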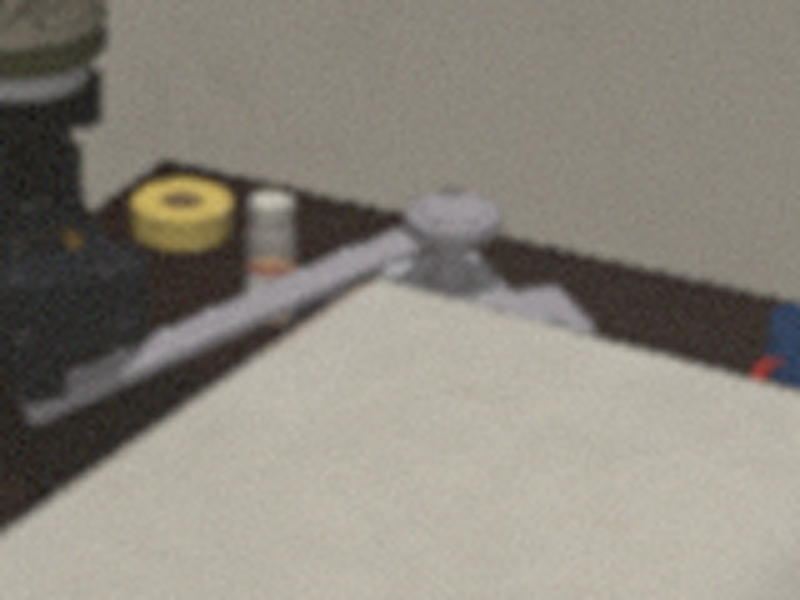

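View pics/w15.png

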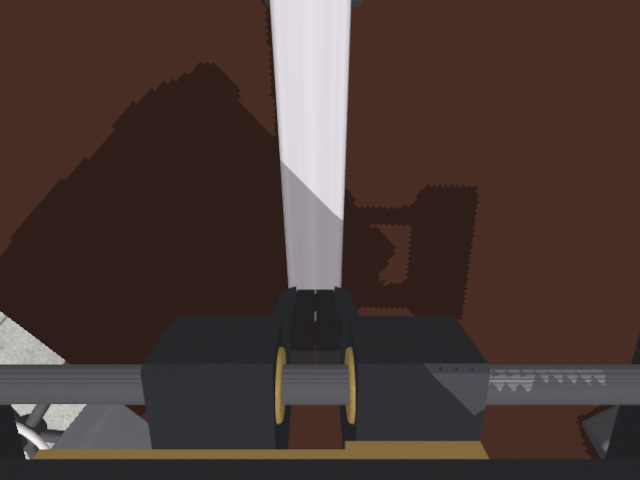

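The plug is rising. I'll measure the rise from the head's shift in the side view.

```bash
cat > rise.py <<'E'
import sys
from h import *
C=cam("side");a=proj(np.r_[HD,.095],C)[0];b=proj(np.r_[HD,.105],C)[0];print("head px",a,"10mm->",b-a)
r0=cv2.imread("pics/s13f.png",0).astype(np.float32);r1=cv2.imread(f"pics/s{sys.argv[1]}f.png",0).astype(np.float32)
up=8
def meas(cx,cy,w,h):
    T=r0[cy-h:cy+h,cx-w:cx+w];S=r1[cy-h-12:cy+h+6,cx-w-4:cx+w+4]
    T=cv2.resize(cv2.GaussianBlur(T,(3,3),0),None,fx=up,fy=up,interpolation=cv2.INTER_CUBIC);S=cv2.resize(cv2.GaussianBlur(S,(3,3),0),None,fx=up,fy=up,interpolation=cv2.INTER_CUBIC)
    m=cv2.matchTemplate(S,T,cv2.TM_CCOEFF_NORMED);_,v,_,l=cv2.minMaxLoc(m);return (l[0]/up-4,l[1]/up-12,round(v,3))
x,y=int(round(a[0])),int(round(a[1]))
m=meas(x+3,y-2,8,5);print("head",m,"rise mm",m[1]/(b-a)[1]*10)
m=meas(x,y,9,6);print("head",m,"rise mm",m[1]/(b-a)[1]*10)
E
python3 rise.py 15;python3 rise.py 14
```

```text
head px [370.12875202 193.62568366] 10mm-> [ 0.19846643 -3.62024913]
head (2.25, -2.125, 0.832) rise mm 5.8697617919545655
head (0.5, -2.25, 0.894) rise mm 6.2150418973636565
head px [370.12875202 193.62568366] 10mm-> [ 0.19846643 -3.62024913]
head (-0.25, -0.25, 0.959) rise mm 0.6905602108181841
head (0.25, -0.125, 0.952) rise mm 0.34528010540909204
```

```bash
cat > rise2.py <<'E'
from h import *
from scipy.ndimage import shift as sh
from scipy.optimize import minimize
C=cam("side")
a=proj(np.r_[HD,.095],C)[0];k=(proj(np.r_[HD,.105],C)[0]-a)[1]/10
r0=np.mean([cv2.imread(f"pics/{f}.png").astype(float) for f in("a_side","s8","s13f")],0)
r1=np.mean([capture("side").astype(float) for _ in range(8)],0)
cv2.imwrite("pics/avg.png",cv2.resize(np.vstack([r0[165:235,330:430],r1[165:235,330:430]]).astype(np.uint8),None,fx=5,fy=5,interpolation=cv2.INTER_CUBIC))
x,y=int(a[0]),int(a[1])
# column-profile alignment in head top zone: rows from above head to mid-rim
for n,(x0,x1,y0,y1) in {"top/rim":(x-7,x+8,y-12,y+4),"right":(x-2,x+10,y-12,y+5),"static vial":(328,342,y-10,y+10)}.items():
    def cost(d):
        m=sh(r0,(d[0],d[1],0),order=3)[y0:y1,x0:x1];return np.mean((m-r1[y0:y1,x0:x1])**2)
    best=min((minimize(cost,[d0,0],method="Nelder-Mead") for d0 in(0,-1.5,-3,-4.5)),key=lambda o:o.fun)
    print(n,best.x.round(2),"mm",(best.x[0]/k).round(2),"mse",best.fun.round(1))
p,r,s=pose();print(p,s['contact_force'],s['clock'])
E
python3 rise2.py
```

```text
Still running in the background as job /tmp/bash_jobs.1000/19953f3ebf85 (pid 1724). You'll get a notice when it ends.
```

View pics/avg.png

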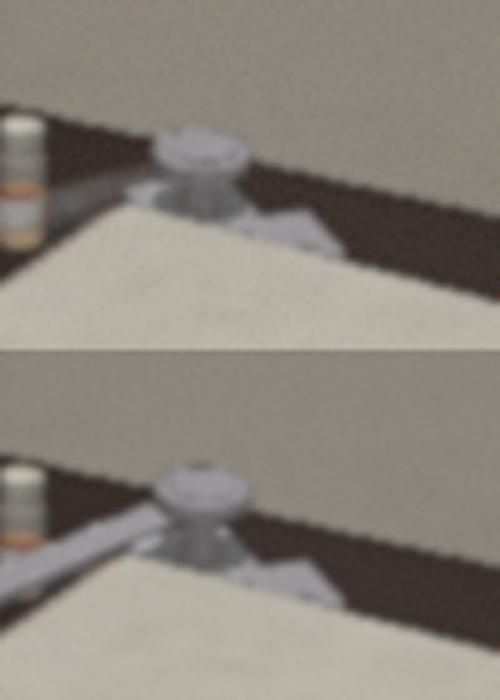

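```bash
kill -- -$(cat /tmp/bash_jobs.1000/19953f3ebf85/pid); cat /tmp/bash_jobs.1000/19953f3ebf85/stdout; cat > rise2.py <<'E'
import sys,os
from h import *
from scipy.ndimage import shift as sh
C=cam("side")
a=proj(np.r_[HD,.095],C)[0];k=(proj(np.r_[HD,.105],C)[0]-a)[1]/10
c=(slice(150,240),slice(310,430))
r0=np.mean([cv2.imread(f"pics/{f}.png",0).astype(float)[c] for f in("a_side","s8","s13f")],0)
r1=np.mean([cv2.cvtColor(capture("side"),cv2.COLOR_BGR2GRAY).astype(float)[c] for _ in range(5)],0)
cv2.imwrite("pics/avg.png",cv2.resize(np.hstack([r0,r1]).astype(np.uint8),None,fx=3.3,fy=3.3,interpolation=cv2.INTER_CUBIC))
x,y=int(a[0])-310,int(a[1])-150
D=np.arange(-6,1.01,.1);E=np.arange(-1,1.01,.25)
W={"top/rim":(x-7,x+8,y-8,y+4),"right":(x-2,x+10,y-8,y+5),"static vial":(20,32,y-8,y+2)}
best={n:(1e9,) for n in W}
for d in D:
  for e in E:
    m=sh(r0,(d,e),order=1)
    for n,(x0,x1,y0,y1) in W.items():
      q=np.mean((m[y0+0:y1,x0:x1]-r1[y0:y1,x0:x1])**2)
      if q<best[n][0]:best[n]=(q,d,e)
for n,b in best.items():print(n,np.round(b,2),"mm",round(b[1]/k,2))
p,r,s=pose();print(p,s['contact_force'],s['clock'])
E
timeout 60 python3 rise2.py
```

```text
top/rim [37.76 -2.2   0.5 ] mm 6.08
right [41.43 -2.2   0.25] mm 6.08
static vial [ 3.08 -0.    0.  ] mm 0.0
[ 0.44160938  0.12669295 -0.00215799] [ 3.33432475  4.26525269 12.39551516] 26.3
```

View pics/avg.png

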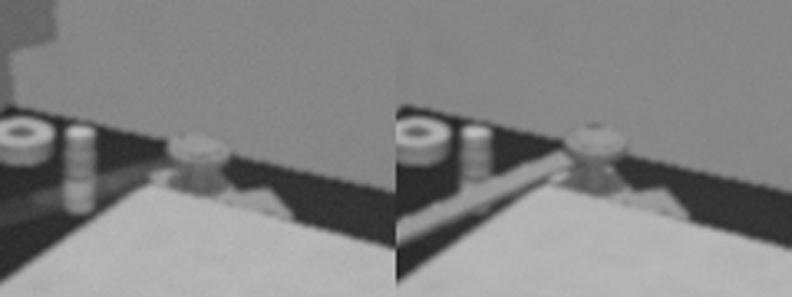

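Estimates disagree: lever geometry says about 8 mm and the image says about 6 mm. I'll check the bar's slope by overlaying the bar model on the side view.

```bash
cat > slope.py <<'E'
import sys
from h import *
C=cam("side");im=cv2.imread(f"pics/s{sys.argv[1]}f.png");f=6
x0,y0=270,165
big=cv2.resize(im[y0:y0+80,x0:x0+130],None,fx=f,fy=f,interpolation=cv2.INTER_CUBIC)
for th,col in zip([float(v) for v in sys.argv[2:]],[(0,0,255),(0,255,0),(255,0,0)]):
    s=np.tan(np.radians(th));c=1/np.cos(np.radians(th))
    for (xa,xb,off) in((-.230,-.046,.008),):
      for yy in(-.011,.011):
        L=[np.r_[M(x,yy),.07+off*c+(x+.068)*s] for x in(xa,xb)]
        q=((proj(np.array(L),C)-[x0,y0]+.5)*f).astype(int);cv2.line(big,tuple(q[0].tolist()),tuple(q[1].tolist()),col,1)
for rise,col in((0,(0,0,255)),(.006,(0,255,0)),(.008,(255,0,0)),(.010,(0,255,255))):
    t=np.linspace(0,2*np.pi,60);P=np.c_[HD[0]+.025*np.cos(t),HD[1]+.025*np.sin(t),np.full(60,.093+rise)]
    q=((proj(P,C)-[x0,y0]+.5)*f).astype(np.int32);cv2.polylines(big,[q],True,col,1)
cv2.imwrite(f"pics/sl{sys.argv[1]}.png",big)
E
python3 slope.py 15 14 16.3 18; python3 slope.py 13 7 8 9
```

```text
(no output)
```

View pics/sl15.png

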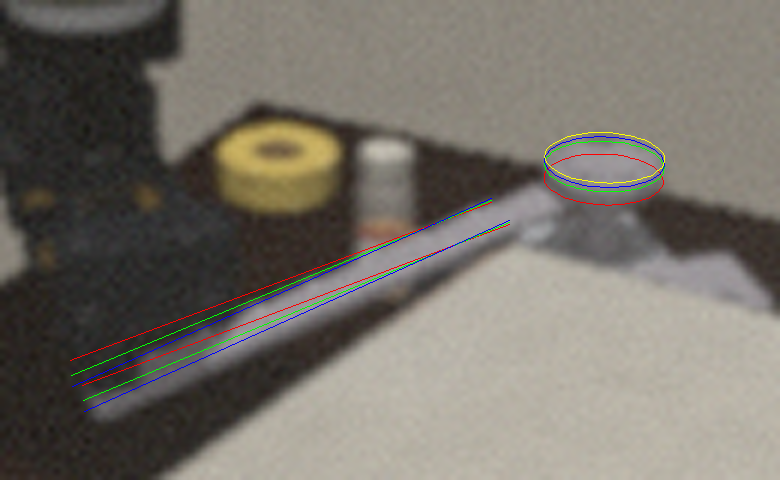

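View pics/sl13.png

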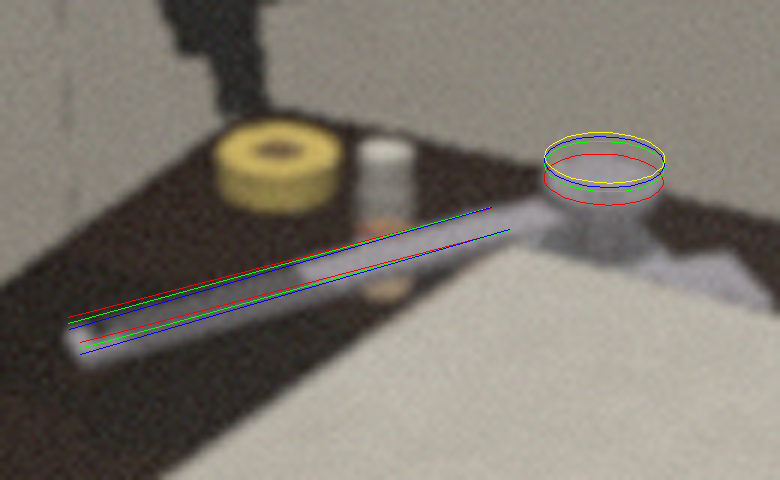

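The bar slope went from about 9° to about 18°, which agrees with roughly an 8 mm rise. Pressing 6 mm further.

Emit:
apply_moves(
  commands=[
    [0, 0.5, 1.2, 0, 0, 0, 1],
    [0, 0.5, 2.4, 0, 0, 0, 1],
    [0, 0.5, 3.6, 0, 0, 0, 1],
    [0, 0.5, 4.8, 0, 0, 0, 1],
    [0, 0.5, 6, 0, 0, 0, 1],
    [0, 0.5, 6, 0, 0, 0, 1],
    [0, 0.5, 6, 0, 0, 0, 1],
  ],
)

```text
clock: 26.88
eef_pos: [0.4412, 0.1263, -0.0082]
tcp_rot: [-0.002, 0.928, -0.372, 0.003]
contact_force: [3.5, 3.8, 12.7]
gripper_width: -0.0
```

```bash
python3 look.py 16; timeout 60 python3 rise2.py; python3 - <<'E'
import cv2,numpy as np
a=cv2.imread("pics/s13f.png")[170:225,345:400];b=cv2.imread("pics/s16f.png")[170:225,345:400]
cv2.imwrite("pics/cmp.png",cv2.resize(np.hstack([a,b]),None,fx=7,fy=7,interpolation=cv2.INTER_CUBIC))
E
```

```text
[ 0.44123952  0.12627644 -0.00822354] [ 3.54789422  3.7593337  12.7103336 ] -0.21899801937550295 -0.0014404557465476397
top/rim [16.77 -3.1   0.25] mm 8.56
right [20.08 -2.9   0.25] mm 8.01
static vial [ 3.32 -0.    0.  ] mm 0.0
[ 0.4412241   0.12630158 -0.00821099] [ 2.72833996  2.12987992 11.41374654] 27.2333
```

View pics/cmp.png

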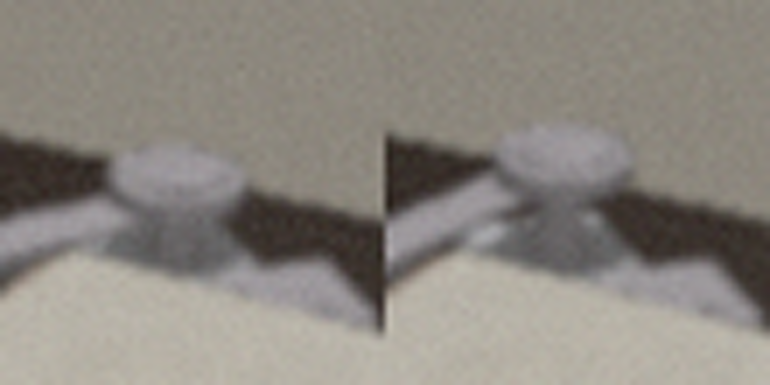

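The image now gives 8.0–8.6 mm and the lever 10 mm. A further 4 mm of press puts either estimate comfortably around 10.

Emit:
apply_moves(
  commands=[
    [0, 0.3, 1.2, 0, 0, 0, 1],
    [0, 0.3, 2.4, 0, 0, 0, 1],
    [0, 0.3, 3.4, 0, 0, 0, 1],
    [0, 0.3, 4, 0, 0, 0, 1],
    [0, 0.3, 4, 0, 0, 0, 1],
    [0, 0.3, 4, 0, 0, 0, 1],
  ],
)

```text
clock: 27.73
eef_pos: [0.4409, 0.126, -0.0122]
tcp_rot: [-0.002, 0.928, -0.372, 0.003]
contact_force: [2.3, 3.3, 12.4]
gripper_width: 0.0007
```

```bash
python3 look.py 17; timeout 60 python3 rise2.py
```

```text
[ 0.44094525  0.12602558 -0.01222652] [ 2.29181255  3.31927728 12.36278357] -0.21938268915602444 -0.0014010242577449554
top/rim [30.68 -3.5   0.25] mm 9.67
right [37.93 -3.5   0.5 ] mm 9.67
static vial [ 3.29 -0.    0.  ] mm 0.0
[ 0.4409305   0.12600629 -0.01221101] [ 2.8357915   1.88117816 12.86464175] 28.0833
```

Image says 9.7 mm. Release straight up, then back off to where the wrist camera sees everything.

Emit:
apply_moves(
  commands=[
    [0, 0, -2, 0, 0, 0, 1],
    [0, 0, -5, 0, 0, 0, 1],
    [0, 0, -15, 0, 0, 0, 1],
    [0, 0, -40, 0, 0, 0, 1],
    [0, 0, -75, 0, 0, 0, 1],
    [0, 0, -110, 0, 0, 0, 1],
    [0, 0, -145, 0, 0, 0, 1],
    [0, 0, -165, 0, 0, 0, 1],
    [0, -20, -165, 0, 0, 0, 1],
    [0, -40, -165, 0, 0, 0, 1],
    [0, -40, -165, 0, 0, 0, 1],
    [0, -40, -165, 0, 0, 0, 1],
  ],
)

```text
clock: 29.08
eef_pos: [0.4656, 0.1547, 0.1513]
tcp_rot: [-0.0, 0.928, -0.372, -0.0]
contact_force: [-0.1, -0.6, -0.2]
gripper_width: 0.0005
```

```bash
python3 look.py 18; timeout 60 python3 rise2.py; python3 - <<'E'
from h import *
np.set_printoptions(precision=4,suppress=True)
for t in("round_head","square_head","pivot_mid"): print(t,[(np.round(d['at'],4),round(d['confidence'],2)) for d in mark_of(t,"wrist")])
im=capture("top");cv2.imwrite("pics/t18.png",im)
E
```

```text
[0.4655735  0.15465558 0.15126834] [-0.12325326 -0.55717288 -0.17019887] -0.1816689187113968 0.0005735220206441431
top/rim [28.57 -3.4   0.5 ] mm 9.39
right [37.29 -3.5   0.5 ] mm 9.67
static vial [ 3.38 -0.    0.  ] mm 0.0
[0.46574778 0.15416923 0.15132752] [-0.98495994  0.45722077 -0.83004886] 29.4333
round_head []
square_head []
pivot_mid []
```

View pics/w18.png

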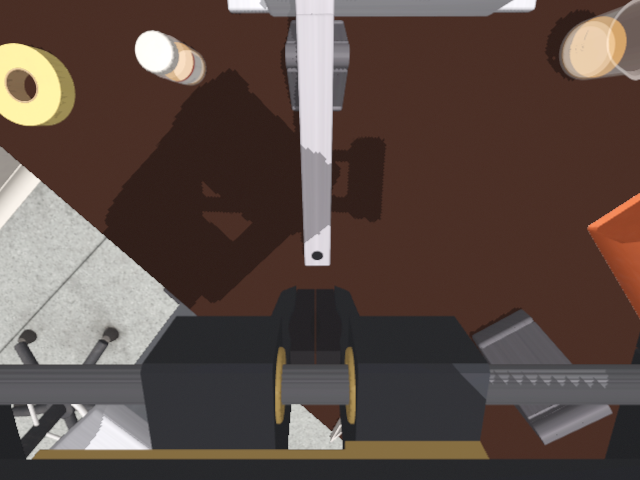

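View pics/s18.png

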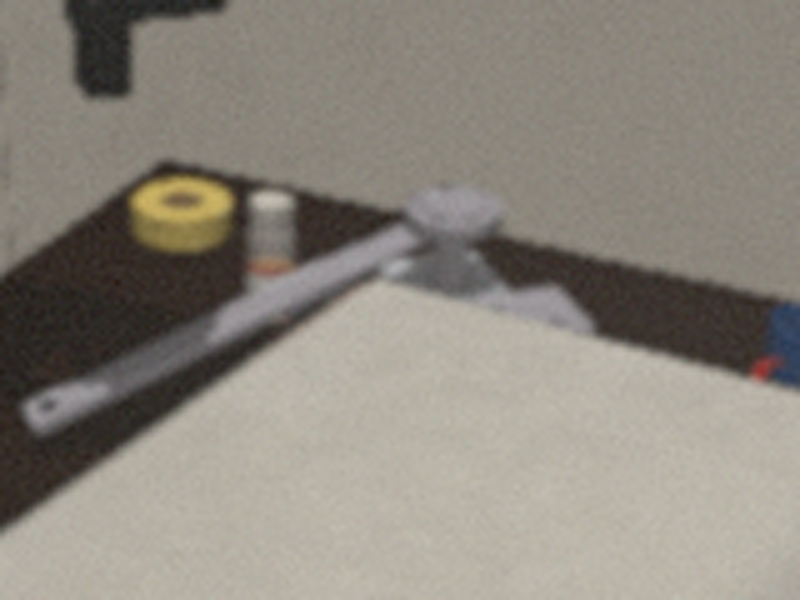

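View pics/t18.png

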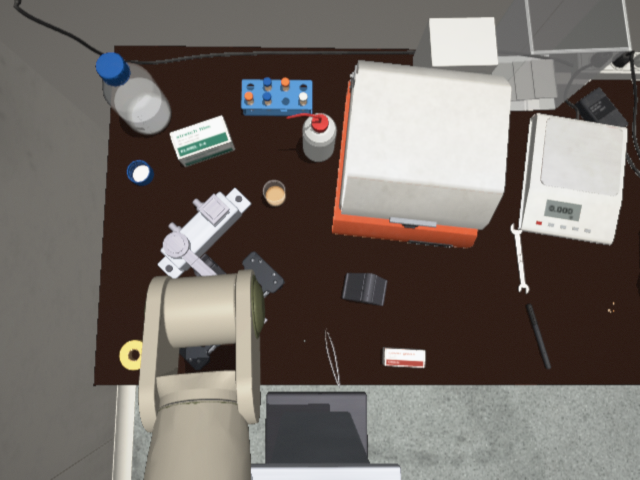

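All is in place and the released reading holds at 9.4–9.7 mm. For an independent check I'll revisit the wrist pose I photographed with the plug still down (TCP 0.5447, 0.2357, 0.1437).

```bash
python3 - <<'E'
from h import *
plan([.5447,.2357,.1437],-43.7)
E
```

```text
shift [   0.7 -113.2    7.7] rot [-0.001 -0.    -0.   ] rows 2.7
```

Emit:
apply_moves(
  commands=[
    [0.7, -30, 2, 0, 0, 0, 1],
    [0.7, -65, 4, 0, 0, 0, 1],
    [0.7, -95, 6, 0, 0, 0, 1],
    [0.7, -113, 7.5, 0, 0, 0, 1],
    [0.7, -113, 7.5, 0, 0, 0, 1],
    [0.7, -113, 7.5, 0, 0, 0, 1],
    [0.7, -113, 7.5, 0, 0, 0, 1],
  ],
)

```text
clock: 30.22
eef_pos: [0.5441, 0.2352, 0.1438]
tcp_rot: [-0.0, 0.928, -0.372, -0.0]
contact_force: [0.1, -0.1, 0.0]
gripper_width: 0.0001
```

```bash
python3 - <<'E'
from h import *
np.set_printoptions(precision=4,suppress=True)
p,r,s=pose();print(p,s['dq'].round(3))
C=cam("wrist");im=capture("wrist");cv2.imwrite("pics/w19.png",im)
for t in("round_head","square_head","pivot_mid"): print(t,[(np.round(d['at'],4),round(d['confidence'],2)) for d in mark_of(t,"wrist")])
old=cv2.imread("pics/w1.png")
cv2.imwrite("pics/cmp2.png",cv2.resize(np.hstack([old[70:260,240:360],im[70:260,240:360]]),None,fx=3.1,fy=3.1))
# expected head outline for each rise
for rise in(0,.008,.010,.012):
    t=np.linspace(0,2*np.pi,200);P=np.c_[HD[0]+.025*np.cos(t),HD[1]+.025*np.sin(t),np.full(200,.093+rise)]
    q=proj(P,C);print(rise,"u",q[:,0].min().round(1),q[:,0].max().round(1),"v",q[:,1].min().round(1),q[:,1].max().round(1))
E
```

```text
[0.5441 0.2352 0.1438] [-0.008 -0.014  0.006  0.001  0.001  0.   ]
round_head [(array([0.5931, 0.2837, 0.0966]), 0.76), (array([0.5119, 0.1982, 0.0513]), 0.18)]
square_head [(array([0.6637, 0.2153, 0.0843]), 0.98)]
pivot_mid []
0 u 270.2 355.4 v 88.5 176.8
0.008 u 268.6 356.8 v 87.2 178.7
0.01 u 268.2 357.2 v 86.9 179.1
0.012 u 267.8 357.6 v 86.6 179.6
```

View pics/cmp2.png

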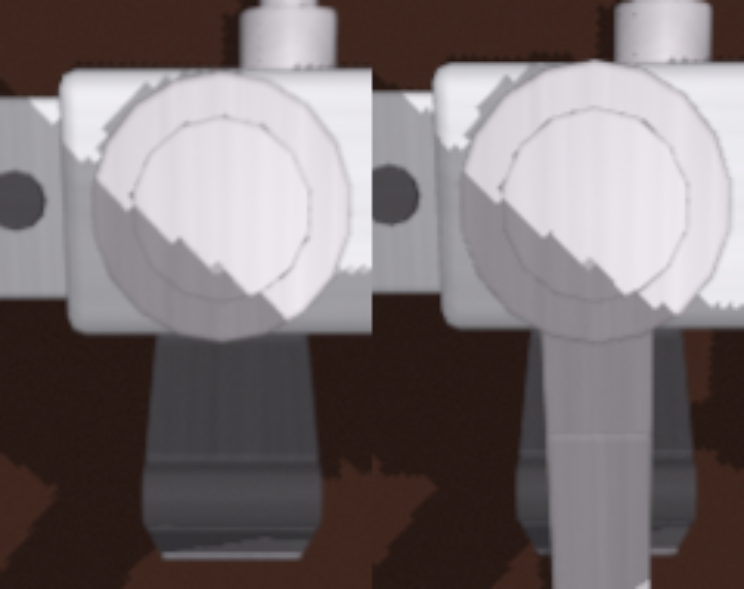

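View pics/w19.png

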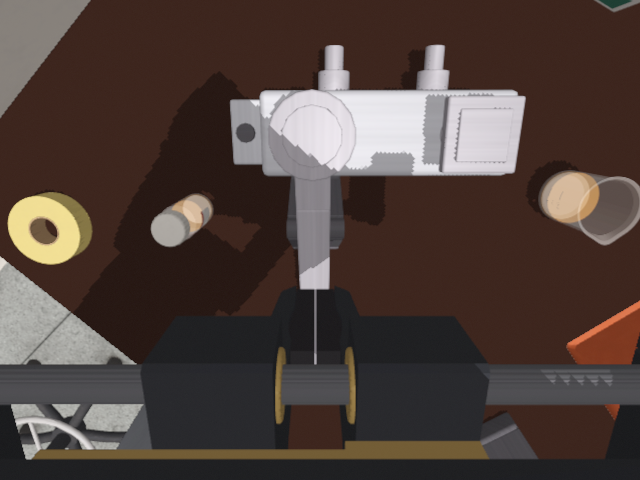

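The head's width grew by 4.3% (257 to 268 in the crop), about a 10 mm rise, and the mark gives 96.6 mm against 84. The square head is still at 84, the pivot is upright and the gripper is clear. Handing in.

```bash
python3 -c "
from workcell import *
print(finish_job())"
```

```text
the job is handed in; nothing more can be done
None
```

The round-headed plug is levered up by about 10 mm, and I've handed the job in at about 30 s of the 69 s allowed. I stood the small pivot block in front of the plug and laid the bar across its ridge with the tip under the head. Then I pressed the far end down about 31 mm with closed fingers, at about 13 N, and let go.

**Last checks, after letting go:**
- **Rise:** three of the four estimates fall between 9.4 and 10 mm or so, all above the required 8.
  - Side view: 9.4–9.7 mm.
  - Growth of the head in the wrist view: about 10 mm.
  - Lever geometry: about 11.7 mm.
  - Head-height network: about 12.6 mm, but it is only good to about 4 mm.
- **Everything else:** the square plug was still down (head read at 84 mm) and the pivot block upright. The bar was at rest under the head and the bystanders looked unmoved. The gripper was well clear and touching nothing, and it never touched either plug.

**What went wrong or disagreed:**
- **Missed grasps:** the first two closings on the pivot block were over empty space. The real finger ends sit about 34 mm short of the reported TCP. I confirmed this in two cameras and corrected for it, and the block had not moved.
- **Early side-view readings:** these came out about 2 mm below the lever geometry, so I pressed a little further than geometry alone called for.
- **Pivot block detection:** in the last two wrist views the network did not report it, so "upright" rests on what I saw in the pictures.

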